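# Sort the desk caddy: markers to the stand, folding rules to the tray

## Task

Empty the dark wooden caddy: pull out each marker and stand it foot down in an empty pocket of the plywood stand, one to a pocket, and pull out each wooden folding rule and lay it flat in the grey tray. Put the rule that lies on the desk in the tray as well. Leave the markers that are already in the stand in their pockets.

Things in the scene. Friction and masses are not known exactly. Their poses are not given: they have to be found in the camera images.
- caddy: Fixed dark wooden desk caddy, an open-topped box 56 mm (x) by 276 mm (y) by 84 mm high with walls, dividers and floor 12 mm thick: six square pockets of 32 mm in one row along y, centred at y = -110, -66, -22, 22, 66 and 110 mm. Markers and rules stand in it mixed, at most one to a pocket, and may lean a little. Origin: centre of its underside, on the desk.
- stand: Fixed pale plywood marker stand, an open-topped box 56 mm (x) by 232 mm (y) by 64 mm high with walls, dividers and floor 12 mm thick: five square pockets of 32 mm in one row along y, centred at y = -88, -44, 0, 44 and 88 mm. One or two pockets already hold a marker. A pocket takes one marker only. Origin: centre of its underside, on the desk. It may be on the robot's left or right.
- tray: Loose grey metal tray, open on top, 250 mm (x) by 140 mm (y) by 32 mm high, walls and floor 5 mm thick, 0.7 kg, empty at first, on the other side from the stand. Origin: centre of its underside.
- M1: Fat marker pen, white round barrel with a grey cap, 22 mm in diameter, 150 mm long. Origin: centre of its flat foot (the end away from the cap), z along the pen towards the cap. Stands cap up in a caddy pocket at first, or is absent (None all along). 30 to 65 g.
- M2: Fat marker pen, white round barrel with a grey cap, 22 mm in diameter, 150 mm long. Origin: centre of its flat foot (the end away from the cap), z along the pen towards the cap. Stands cap up in a caddy pocket at first, or is absent (None all along). 30 to 65 g.
- M3: Fat marker pen, white round barrel with a grey cap, 22 mm in diameter, 150 mm long. Origin: centre of its flat foot (the end away from the cap), z along the pen towards the cap. Stands cap up in a caddy pocket at first, or is absent (None all along). 30 to 65 g.
- U1: Folded wooden folding rule, a closed bar of 28 mm (x) by 16 mm (y) by 165 mm (z, its length), pale wood with brass joints at both ends. Origin: its centre. Stands on end in a caddy pocket at first, its 28 mm width across the row (along the caddy's x), or is absent (None all along). 60 to 130 g.
- U2: Folded wooden folding rule, a closed bar of 28 mm (x) by 16 mm (y) by 165 mm (z, its length), pale wood with brass joints at both ends. Origin: its centre. Stands on end in a caddy pocket at first, its 28 mm width across the row (along the caddy's x), or is absent (None all along). 60 to 130 g.
- U3: Folded wooden folding rule, a closed bar of 28 mm (x) by 16 mm (y) by 165 mm (z, its length), pale wood with brass joints at both ends. Origin: its centre. Stands on end in a caddy pocket at first, its 28 mm width across the row (along the caddy's x), or is absent (None all along). 60 to 130 g.
- S1: The same kind of folding rule, lying flat and loose on the desk in front of the caddy: its length of 165 mm is along its own x, its width of 28 mm along y, its thickness of 16 mm along z. Origin: its centre, 8 mm above the desk when flat.
- R1: Fat marker pen, white round barrel with a grey cap, 22 mm in diameter, 150 mm long. Origin: centre of its flat foot (the end away from the cap), z along the pen towards the cap. Already standing cap up in the stand pocket at y = -88 mm, or absent (None).
- R2: Fat marker pen, white round barrel with a grey cap, 22 mm in diameter, 150 mm long. Origin: centre of its flat foot (the end away from the cap), z along the pen towards the cap. Already standing cap up in the stand pocket at y = -44 mm, or absent (None).
- R3: Fat marker pen, white round barrel with a grey cap, 22 mm in diameter, 150 mm long. Origin: centre of its flat foot (the end away from the cap), z along the pen towards the cap. Already standing cap up in the stand pocket at y = 0 mm, or absent (None).
- R4: Fat marker pen, white round barrel with a grey cap, 22 mm in diameter, 150 mm long. Origin: centre of its flat foot (the end away from the cap), z along the pen towards the cap. Already standing cap up in the stand pocket at y = 44 mm, or absent (None).
- R5: Fat marker pen, white round barrel with a grey cap, 22 mm in diameter, 150 mm long. Origin: centre of its flat foot (the end away from the cap), z along the pen towards the cap. Already standing cap up in the stand pocket at y = 88 mm, or absent (None).

How it is judged:
By the outcome, as a careful person would: the job done as asked, in the order asked, and still so for the second after the job is handed in, with the robot touching nothing.
Of M1, M2, M3, U1, U2, U3 only 4 to 6 are there at a start; the rules pass over those that are not, and their reading is None.
Of R1, R2, R3, R4, R5 only 1 to 2 are there at a start; the rules pass over those that are not, and their reading is None.
At some moment in a run one of tray, S1 may be knocked a few centimetres aside while the robot is not near it.
It also fails if it takes over 210 s, if anything falls off the work surface, if the arm or the gripper's body presses on something with over 40 N, if the wrist force passes 120 N, or if a joint passes its speed limit or range.

## Robot

A 7-joint arm with a two-finger parallel gripper is mounted at the origin on the work surface. World frame = base frame: x ahead of the robot, y to its left, z up, the work surface at z = 0. Lengths are in m, angles in rad, forces in N, time in s.
With the tool pointing down it reaches from about 0.425 to 0.875 m from the base axis. Payload 4.7 kg.
Tool frame: the origin (TCP) lies between the finger pads; the fingertips stand 19 mm ahead of it and the grasp point (between the pads) is the TCP (ctrl.tip_extent is the distance from the TCP to the fingertips, in m); z points along the fingers, y is the line along which they close (so a half turn about z gives the same grasp; the last joint's range is limited). The gripper opens to 87 mm and grips with 3 to 60 N. Pads are 19 mm wide; open, the fingers measure 117 mm over their backs; the gripper's body (75 mm by 190 mm) begins 51 mm behind the grasp point.
Start: joints at [1.185, 0.321, -0.07, 1.45, 0.023, 1.371, -0.057], TCP at [0.253, -0.599, 0.242] pointing down, gripper open.
Joint ranges: [-2.86, 2.86], [-0.3, 2.09], [-1.38, 1.24], [0.06, 2.45], [-1.56, 4.7], [0.09, 2.05], [-2.69, 2.69]. Speed limits (rad/s): [2.57, 2.57, 3.14, 3.14, 3.14, 3.14, 3.14].

## Interface

Orientations are given as a rotation vector (axis times angle).
In Python, from bench import ctrl gives the robot as it stands.
- The arm moves only by the shell command python3 -m crank 'ROWS' [OPENING] [FORCE]. ROWS is JSON, a list of rows, each an object of numbers: "tx", "ty", "tz": the shift along the tool's x, y, z in mm; "turn": the turn about the tool's z in units of 5 degrees (1.0 is 5 degrees). In form: [{"tx": .., "ty": .., "tz": .., "turn": ..}, ...]. A call has 1 to 5 rows; each row is the pose to reach, as a shift and turn from the pose commanded when the call began, along the tool's axes at that moment; what a row does not reach only later rows make up. A row lasts 1/8 s, in which the tool goes at most 62.5 mm and 10.7 degrees, less where a joint would pass 70% of its speed; a pose out of reach is approached as far as the arm can. A call with a gripper value outside its range is refused whole. OPENING is the finger opening in mm, from 0 to 87, set as the call begins (- or left out, the last holds). The fingers move at their own pace and stop on an object; FORCE is the grip in N (left out, the last holds). Time passes only in rows, so rows that repeat a pose let the fingers close. It gives the time, the measured TCP pose, the force, the opening and the grip force at its end, in the units of the state.
- ctrl.get_state(): the state, without advancing time (a new reading comes with each control period).
- ctrl.get_image(name): name is "scene" or "side" or "wrist"; returns (picture, depth): 384x512x3 uint8, red, green, blue; 384x512 float32, m along the optical axis (not along the pixel's ray), 0 where there is no reading.
- ctrl.camera_model(name): a dict with "intrinsics" (3x3 intrinsics, pixels), "origin" and "orientation" of the camera in the world. Camera axes: x right, y down, z forward; pixel columns grow to the right and rows downward; lengths in m; the calibration is good to about 2 mm. A picture is of the moment at which its call begins: read the wrist's pose just before it. camera_model takes no time and is no camera call; for the wrist camera it gives the pose at the moment of the call.
- ctrl.close_job(): hands the job in; it is judged then, once.
Trained networks look in the newest picture that a camera, given by its name, has taken for a name from the list of things; names that differ only in an ending like _2 or _b are one class to them, and where a whole thing is asked for, a point or a joint stands for the part that bears it (a point fixed in the world has none). Each returns a list of dicts, best first, with "confidence" (0 to 1); they miss things now and then, are a little off and sometimes report something else, mostly with a low value. They report only what shows in the picture. A call takes as long as a camera call.
- ctrl.recognise(camera, query): "xyz" ([x, y, z] in m, in world coordinates, good to about 4 mm: the middle of the surface that is visible of it).
- ctrl.mark_of(camera, query): "xyz" ([x, y, z] in m, in world coordinates, good to about 4 mm: a listed point, or the origin of a listed thing).
The state is a dict: "time": time; "joint_positions": joint angles; "qd": joint speeds; "joint_torque": joint torques, N m; "position": TCP position; "tool_rot": TCP orientation; "ft_force": force on the tool from outside, world axes, zero at the start; "torque": the same for the moment, N m; "grip_width": opening from 0.0 (shut) to 1.0 (fully open); "grip_force": force on a finger pad.
Only numpy, scipy, OpenCV 4.12 (cv2) and the standard library are available. Lean on these libraries where they do the work, as an engineer would, in place of code of your own. Each camera call takes 0.05 s, during which the arm holds its last target. There are 200 camera calls.

## Working session

There is one attempt and no reset: what is moved stays moved. The work goes in short steps, Python scripts to look and compute and a shell command to move; the robot and the scene stay as the last step left them, time stands still between calls to the robot, and variables do not carry over. Pictures are saved under pics/ and viewed, at most 14 in all, crops included, and the job is handed in when it is done.

```bash
ls; mkdir -p pics; python3 - <<'E'
from bench import ctrl
import cv2,numpy as np
print(ctrl.get_state())
for n in ["scene","side"]:
    p,d=ctrl.get_image(n); cv2.imwrite(f"pics/{n}0.png",p[:,:,::-1]); np.savez(f"pics/{n}0.npz",p=p,d=d)
    m=ctrl.camera_model(n); print(n,m)
    for q in ["caddy","stand","tray","M1","U1","S1","R1"]:
        print(q,[(np.round(r["xyz"],3).tolist(),round(r["confidence"],2)) for r in ctrl.mark_of(n,q)])
E
```

```text
pics
{'time': 0.0, 'joint_positions': array([ 1.18507573,  0.32182963, -0.07009694,  1.45171257,  0.02260423,
        1.37081053, -0.05691122]), 'qd': array([-9.02947661e-04, -1.19421602e-04, -8.07600440e-04, -1.37588608e-04,
       -2.13491272e-04, -7.14283240e-05, -1.72721002e-03]), 'joint_torque': array([-4.13809948e-04, -4.91282952e+01, -4.04176796e-01, -3.12528491e+01,
       -6.38306653e-02,  4.34051862e-02,  1.54695485e-04]), 'position': array([ 0.25276464, -0.59825398,  0.24043843]), 'tool_rot': array([-3.07714296e+00, -6.23532632e-01,  7.70312259e-04]), 'ft_force': array([ 0.438143  , -0.14566712, -1.02185069]), 'torque': array([-0.02605791, -0.01808888, -0.02131829]), 'grip_force': 0.0, 'grip_width': 1.0003724909635165}
scene {'intrinsics': array([[404.20432595,   0.        , 260.95601315],
       [  0.        , 404.20432595, 194.28834633],
       [  0.        ,   0.        ,   1.        ]]), 'origin': array([1.06495574, 0.279944  , 0.91200326]), 'orientation': array([-1.34956774, -2.36514909,  0.75398183])}
caddy [([0.655, 0.013, 0.002], 0.85)]
stand [([0.658, -0.01, 0.094
[... 345 characters left out ...]
 ([0.473, -0.249, 0.008], 0.49), ([0.489, -0.339, 0.001], 0.47)]
side {'intrinsics': array([[472.72612631,   0.        , 260.56452948],
       [  0.        , 472.72612631, 187.18587969],
       [  0.        ,   0.        ,   1.        ]]), 'origin': array([0.26150915, 0.8654098 , 0.92322981]), 'orientation': array([-0.41551871,  2.74491378, -1.17842213])}
caddy [([0.654, 0.017, -0.001], 0.66)]
stand [([0.494, -0.336, 0.0], 0.93)]
tray [([0.501, 0.334, 0.002], 0.66)]
M1 [([0.464, 0.014, 0.01], 0.37)]
U1 [([0.644, 0.074, 0.1], 0.77), ([0.633, 0.117, 0.091], 0.66), ([0.654, -0.007, 0.098], 0.58)]
S1 [([0.464, 0.012, 0.008], 0.61)]
R1 [([0.472, -0.25, 0.014], 0.55), ([0.464, 0.015, 0.011], 0.3)]
```

View pics/scene0.png

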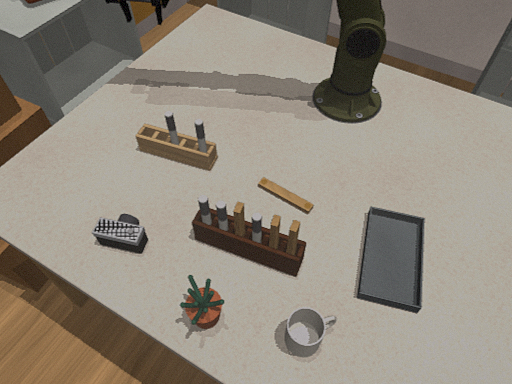

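View pics/side0.png

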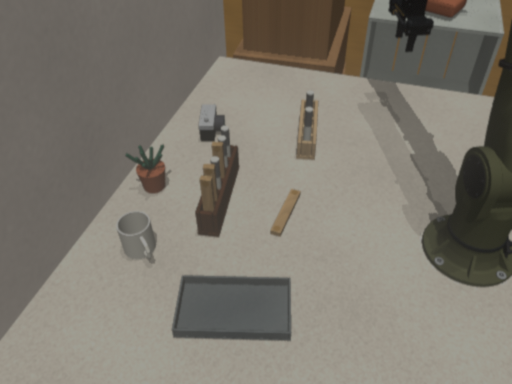

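The caddy holds, from +y to -y (scene image, right to left): rule (293,237), rule (275,232), marker (257,228), rule (239,220), marker (222,215) and marker (205,210). The stand holds two markers, at (171,128) and (200,135). S1 is at (285,195) and the tray at (392,258).

```bash
cat > h.py <<'E'
from bench import ctrl
import cv2,numpy as np
from scipy.spatial.transform import Rotation as R
def cloud(n,p=None,d=None):
    if p is None: p,d=ctrl.get_image(n)
    m=ctrl.camera_model(n);K=m["intrinsics"]
    v,u=np.nonzero(d>0);z=d[v,u]
    P=np.c_[(u-K[0,2])/K[0,0]*z,(v-K[1,2])/K[1,1]*z,z]
    return R.from_rotvec(m["orientation"]).apply(P)+m["origin"],p[v,u]
def sel(P,lo,hi): return np.all((P>lo)&(P<hi),1)
def rect(P):
    (c,(w,h),a)=cv2.minAreaRect((P[:,:2]*1000).astype(np.float32))
    if w<h: a+=90;w,h=h,w
    a=(a+90)%180-90   # direction of long side from x, deg
    return np.round(c,1),round(w,1),round(h,1),round(a,1)
def dxy(x,y,yaw=None,z=None):
    """shift (mm, tool axes) & turn (5deg units) to bring TCP to x,y,z (m) with tool-y axis along `yaw` deg (mod 180)"""
    s=ctrl.get_state();Q=R.from_rotvec(s["tool_rot"]);p=s["position"]
    t=np.array([x,y,p[2] if z is None else z]);sh=Q.inv().apply(t-p)*1000
    M=Q.as_matrix();cur=np.degrees(np.arctan2(M[1,1],M[0,1]))
    tn=None
    if yaw is not None:
        tn=((cur-yaw)+90)%180-90; tn=round(tn/5,2)  # tool z down: + turn reduces world yaw
    return np.round(sh,1),tn,"pos",np.round(p,4),"ty_dir",round(cur,1),"f",np.round(s["ft_force"],1),"w",round(s["grip_width"]*87,1),"q7",round(s["joint_positions"][6],2)
E
python3 - <<'E'
from h import *
Ps=[]
for n in ["scene","side"]:
    a=np.load(f"pics/{n}0.npz");P,c=cloud(n,a["p"],a["d"])
    Ps.append(P)
    g=sel(P,[.4,-.2,-.01],[.6,.6,.003]);print(n,"desk z",np.median(P[g,2]))
    for nm,lo,hi in [("caddy",[.57,-.18,.077],[.75,.22,.09]),("stand",[.4,-.48,.058],[.58,-.18,.07]),("tray",[.3,.2,.022],[.7,.48,.04]),("S1",[.35,-.12,.010],[.56,.14,.022])]:
        q=P[sel(P,lo,hi)]
        print(nm,len(q),rect(q) if len(q)>9 else "",np.round(np.median(q[:,2]),4))
P=np.vstack(Ps)
# items: clusters in caddy frame
for nm,c,yaw,sl,zt in [("caddy",(.655,.015),9,[-110,-66,-22,22,66,110],.092),("stand",(.487,-.336),7,[-88,-44,0,44,88],.072)]:
    th=np.radians(yaw);A=np.array([[np.cos(th),np.sin(th)],[-np.sin(th),np.cos(th)]])
    for n,P in zip(["scene","side"],Ps):
        L=(P[:,:2]-c)@A.T*1000
        for s in sl:
            for a,b in [(zt,zt+.02),(.125,.145),(.145,.157),(.158,.185)]:
                k=(abs(L[:,1]-s)<20)&(abs(L[:,0])<35)&(P[:,2]>a)&(P[:,2]<b)
                if k.sum()>3: print(nm,n,s,(a,b),k.sum(),np.round(L[k].min(0)),np.round(L[k].max(0)),round(P[k,2].max(),3))
E
```

```text
scene desk z -0.0015801905597951915
caddy 1046 (array([661.9,  54.4]), 352.0, 126.4, 82.1) 0.0812
stand 503 (array([ 491. , -332.4]), 231.4, 58.3, -79.6) 0.0609
tray 848 (array([498.6, 334.7]), 252.7, 141.0, 15.5) 0.0293
S1 514 (array([467.4,  15.4]), 165.8, 30.9, 85.2) 0.0137
side desk z -0.0003555614176864452
caddy 600 (array([649.6,  59.8]), 355.7, 122.0, 76.5) 0.0827
stand 411 (array([ 488.1, -330.7]), 234.2, 55.8, -79.3) 0.0628
tray 1194 (array([496.5, 336.2]), 250.0, 143.6, 15.4) 0.0298
S1 511 (array([463.9,  17.6]), 168.2, 29.4, 86.2) 0.0154
caddy scene -110 (0.092, 0.112) 41 [  -5. -120.] [  11. -101.] 0.112
caddy scene -110 (0.125, 0.145) 44 [  -7. -121.] [  11. -101.] 0.144
caddy scene -110 (0.145, 0.157) 36 [  -8. -120.] [  11. -101.] 0.157
caddy scene -110 (0.158, 0.185) 50 [ -11. -122.] [  11. -101.] 0.163
caddy scene -66 (0.092, 0.112) 41 [ -4. -76.] [ 10. -56.] 0.112
caddy scene -66 (0.125, 0.145) 45 [ -2. -76.] [ 10. -57.] 0.144
caddy scene -66 (0.145, 0.157) 33 [ -6. -74.] [ 10. -56.] 0.157
caddy scene -66 (0.158, 0.185) 56 [-11. -77.] [  8. -57.] 0.162
caddy scene -
[... 2671 characters left out ...]
0.185) 32 [ -5. -10.] [16. 13.] 0.163
stand scene 88 (0.072, 0.092) 38 [-7. 80.] [  9. 100.] 0.091
stand scene 88 (0.125, 0.145) 47 [-8. 80.] [11. 99.] 0.145
stand scene 88 (0.145, 0.157) 28 [-7. 80.] [ 10. 100.] 0.156
stand scene 88 (0.158, 0.185) 35 [-10.  78.] [ 10. 100.] 0.162
stand side 0 (0.125, 0.145) 39 [-8.  4.] [12. 18.] 0.145
stand side 0 (0.145, 0.157) 29 [-8. -1.] [13. 16.] 0.156
stand side 0 (0.158, 0.185) 28 [-8. -6.] [12. 19.] 0.166
stand side 88 (0.072, 0.092) 40 [-13.  91.] [  5. 104.] 0.092
stand side 88 (0.125, 0.145) 43 [-15.  87.] [  8. 103.] 0.144
stand side 88 (0.145, 0.157) 27 [-14.  89.] [  6. 107.] 0.156
stand side 88 (0.158, 0.185) 37 [-14.  77.] [  7. 102.] 0.164
```

```bash
cat > tg.py <<'E'
from h import *
def fr(c,yaw,lx,ly):
    t=np.radians(yaw);return c[0]+lx/1000*np.cos(t)-ly/1000*np.sin(t),c[1]+lx/1000*np.sin(t)+ly/1000*np.cos(t)
CAD=((.655,.015),9.); ST=((.4895,-.3315),10.5)
IT={-110:(-1.5,-109.5),-66:(-2.5,-65.5),-22:(-1,-20.5),22:(-2,21),66:(1,66),110:(-1,109)}
def cad(s): return fr(*CAD,*IT[s])
def st(s): return fr(*ST,0,s)
E
python3 - <<'E'
from tg import *
for n in ["scene","side"]:
    a=np.load(f"pics/{n}0.npz");P,c=cloud(n,a["p"],a["d"])
    L=(P[:,:2]-CAD[0])@np.array([[np.cos(.157),-np.sin(.157)],[np.sin(.157),np.cos(.157)]])
    k=(abs(L[:,0])<.036)&(abs(L[:,1])<.16)&(P[:,2]>.076)&(P[:,2]<.088);print(n,rect(P[k]))
for s in IT: print(s,np.round(cad(s),4))
for s in (-88,-44,44): print(s,np.round(st(s),4))
print(dxy(*cad(-110),9,.25))
E
```

```text
scene (array([656.,  14.]), 274.7, 57.8, -81.5)
side (array([651.4,  15.1]), 277.9, 55.7, -82.4)
-110 [ 0.6706 -0.0934]
-66 [ 0.6628 -0.0501]
-22 [ 0.6572 -0.0054]
22 [0.6497 0.0354]
66 [0.6457 0.0803]
110 [0.637  0.1225]
-88 [ 0.5055 -0.418 ]
-44 [ 0.4975 -0.3748]
44 [ 0.4815 -0.2882]
(array([ 581.5, -303. ,   -8.5]), np.float64(-15.22), 'pos', array([ 0.253 , -0.5988,  0.2416]), 'ty_dir', np.float64(-67.1), 'f', array([-0.6, -0.4, -0.3]), 'w', 86.7, 'q7', np.float64(-0.06))
```

```bash
python3 - <<'E'
from tg import *
for n in ["scene","side"]:
    a=np.load(f"pics/{n}0.npz");P,c=cloud(n,a["p"],a["d"])
    k=P[sel(P,[.70,-.3,.05],[.95,.3,.4])];print(n,np.round(k.min(0),3),np.round(k.max(0),3))
    k=P[sel(P,[.69,-.3,.13],[.95,.3,.4])];print(len(k),np.round(k.min(0),3) if len(k) else '')
E
python3 -m crank '[{"tx":0,"ty":0,"tz":-50,"turn":0},{"tx":60,"ty":-30,"tz":-50,"turn":-2},{"tx":115,"ty":-60,"tz":-50,"turn":-4},{"tx":170,"ty":-90,"tz":-50,"turn":-6},{"tx":225,"ty":-120,"tz":-50,"turn":-8}]' 50 30
python3 - <<'E'
from tg import *
print(dxy(*cad(-110),8.5,.25))
E
```

```text
scene [ 0.7  -0.3   0.05] [0.907 0.281 0.123]
0 
side [ 0.722 -0.298  0.05 ] [0.904 0.284 0.124]
0 
time: 1.42
position: [0.4115, -0.4029, 0.2919]
tool_rot: [2.674, 1.646, -0.0]
ft_force: [2.5, -0.1, 0.4]
grip_width: 0.596
grip_force: 0.0
(array([393.1,  91.9,  41.8]), np.float64(-7.05), 'pos', array([ 0.4115, -0.4029,  0.2919]), 'ty_dir', np.float64(-26.8), 'f', array([ 2.5, -0.1,  0.4]), 'w', 51.8, 'q7', np.float64(0.23))
```

Turn sign is right. Continue above the marker at -110.

```bash

python3 -m crank '[{"tx":60,"ty":14,"tz":0,"turn":-2},{"tx":120,"ty":28,"tz":0,"turn":-4},{"tx":180,"ty":42,"tz":0,"turn":-6},{"tx":240,"ty":56,"tz":0,"turn":-7},{"tx":300,"ty":70,"tz":0,"turn":-7.05}]'
python3 - <<'E'
from tg import *
print(dxy(*cad(-110),8.5,.135))
E
```

```text
time: 2.05
position: [0.6104, -0.1681, 0.2919]
tool_rot: [2.057, 2.373, -0.0]
ft_force: [1.4, -0.2, 0.7]
grip_width: 0.577
grip_force: 0.0
(array([ 65.5,  70.2, 156.9]), np.float64(-0.07), 'pos', array([ 0.6104, -0.1681,  0.2919]), 'ty_dir', np.float64(8.2), 'f', array([ 1.4, -0.2,  0.7]), 'w', 50.2, 'q7', np.float64(0.26))
```

```bash

python3 -m crank '[{"tx":40,"ty":40,"tz":0},{"tx":65.5,"ty":70,"tz":0},{"tx":65.5,"ty":70,"tz":0},{"tx":65.5,"ty":70,"tz":40},{"tx":65.5,"ty":70,"tz":60}]'
python3 - <<'E'
from tg import *
print(dxy(*cad(-110),8.5,.135))
p,d=ctrl.get_image("wrist");cv2.imwrite("pics/w1.png",p[:,:,::-1])
E
```

```text
(array([ 65.5,  70.2, 156.9]), np.float64(-0.07), 'pos', array([ 0.6104, -0.1681,  0.2919]), 'ty_dir', np.float64(8.2), 'f', array([ 1.4, -0.2,  0.7]), 'w', 50.2, 'q7', np.float64(0.26))$[0]: bad value
```

View pics/w1.png

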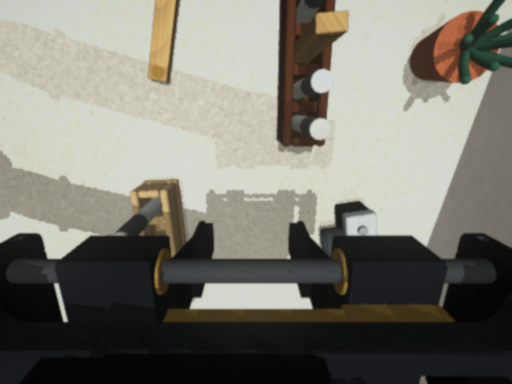

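The wrist view shows the fingers at (200..305,245) and the caddy's last marker ahead at (318,128). Every row must include "turn", so I'll repeat the move with it.

```bash

python3 -m crank '[{"tx":40,"ty":40,"tz":0,"turn":0},{"tx":65.5,"ty":70,"tz":0,"turn":0},{"tx":65.5,"ty":70,"tz":0,"turn":0},{"tx":65.5,"ty":70,"tz":40,"turn":0},{"tx":65.5,"ty":70,"tz":60,"turn":0}]'
python3 - <<'E'
from tg import *
print(dxy(*cad(-110),8.5,.135))
p,d=ctrl.get_image("wrist");cv2.imwrite("pics/w2.png",p[:,:,::-1])
E
```

```text
time: 2.72
position: [0.668, -0.0962, 0.2293]
tool_rot: [-2.058, -2.371, 0.004]
ft_force: [-0.5, -1.1, 0.7]
grip_width: 0.578
grip_force: 0.0
(array([ 2.5,  3.4, 94.3]), np.float64(-0.09), 'pos', array([ 0.668 , -0.0962,  0.2293]), 'ty_dir', np.float64(8.1), 'f', array([-0.5, -1.1,  0.7]), 'w', 50.2, 'q7', np.float64(0.1))
```

View pics/w2.png

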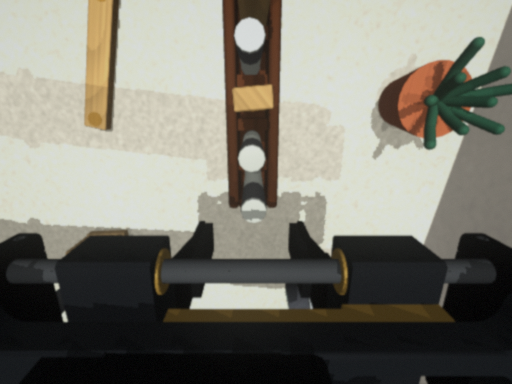

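The marker at (255,207) lies centred between the fingers (205..300), so I'll descend and grip.

```bash

python3 -m crank '[{"tx":0,"ty":0,"tz":40,"turn":0},{"tx":0,"ty":0,"tz":80,"turn":0},{"tx":0,"ty":0,"tz":92,"turn":0},{"tx":0,"ty":0,"tz":92,"turn":0}]'
python3 -m crank '[{"tx":0,"ty":0,"tz":0,"turn":0},{"tx":0,"ty":0,"tz":0,"turn":0},{"tx":0,"ty":0,"tz":0,"turn":0},{"tx":0,"ty":0,"tz":0,"turn":0},{"tx":0,"ty":0,"tz":0,"turn":0}]' 10 30
python3 - <<'E'
from tg import *
print(dxy(*cad(-110),8.5,.135))
E
```

```text
time: 3.28
position: [0.6693, -0.0952, 0.1399]
tool_rot: [-2.059, -2.373, 0.0]
ft_force: [0.3, -0.7, 1.3]
grip_width: 0.575
grip_force: 0.0
time: 3.9
position: [0.6697, -0.0946, 0.1401]
tool_rot: [2.057, 2.373, 0.001]
ft_force: [0.1, 0.0, 2.7]
grip_width: 0.243
grip_force: 30.0
(array([1.1, 1.2, 5.1]), np.float64(-0.07), 'pos', array([ 0.6697, -0.0946,  0.1401]), 'ty_dir', np.float64(8.2), 'f', array([0.1, 0. , 2.7]), 'w', 21.1, 'q7', np.float64(0.07))
```

```bash

python3 -m crank '[{"tx":0,"ty":0,"tz":-30,"turn":0},{"tx":0,"ty":0,"tz":-80,"turn":0},{"tx":0,"ty":0,"tz":-130,"turn":0},{"tx":0,"ty":0,"tz":-180,"turn":0},{"tx":0,"ty":0,"tz":-180,"turn":0}]'
python3 - <<'E'
from tg import *
print(dxy(*st(-88),10.5,.32))
E
```

```text
time: 4.53
position: [0.6712, -0.0942, 0.3248]
tool_rot: [2.053, 2.369, 0.008]
ft_force: [0.2, -0.3, -0.8]
grip_width: 0.245
grip_force: 30.0
(array([-297.1, -210. ,    3.7]), np.float64(-0.47), 'pos', array([ 0.6712, -0.0942,  0.3248]), 'ty_dir', np.float64(8.2), 'f', array([ 0.2, -0.3, -0.8]), 'w', 21.3, 'q7', np.float64(0.11))
```

```bash

python3 -m crank '[{"tx":-40,"ty":-28,"tz":0,"turn":0},{"tx":-90,"ty":-64,"tz":0,"turn":0},{"tx":-140,"ty":-99,"tz":0,"turn":0},{"tx":-190,"ty":-134,"tz":0,"turn":-0.47},{"tx":-235,"ty":-166,"tz":0,"turn":-0.47}]'
python3 - <<'E'
from tg import *
print(dxy(*st(-88),10.5,.32))
E
```

```text
time: 5.15
position: [0.5364, -0.3529, 0.318]
tool_rot: [-2.008, -2.413, 0.001]
ft_force: [0.4, -0.5, 0.0]
grip_width: 0.247
grip_force: 30.0
(array([-58.5, -42.2,  -2. ]), np.float64(-0.01), 'pos', array([ 0.5364, -0.3529,  0.318 ]), 'ty_dir', np.float64(10.5), 'f', array([ 0.4, -0.5,  0. ]), 'w', 21.5, 'q7', np.float64(0.63))
```

```bash

python3 -m crank '[{"tx":-35,"ty":-25,"tz":0,"turn":0},{"tx":-57,"ty":-41,"tz":0,"turn":0},{"tx":-57,"ty":-41,"tz":0,"turn":0},{"tx":-57,"ty":-41,"tz":50,"turn":0},{"tx":-57,"ty":-41,"tz":90,"turn":0}]'
python3 - <<'E'
from tg import *
for n in ["scene","side"]:
    P,c=cloud(n)
    x,y=st(-88)
    t=np.radians(10.5);L=(P[:,:2]-[x,y])@np.array([[np.cos(t),-np.sin(t)],[np.sin(t),np.cos(t)]])*1000
    for a,b in [(.10,.12),(.12,.14),(.14,.16),(.16,.18)]:
        k=(abs(L[:,0])<25)&(abs(L[:,1])<25)&(P[:,2]>a)&(P[:,2]<b)
        if k.sum()>3: print(n,a,k.sum(),np.round(L[k].min(0)),np.round(L[k].max(0)),P[k,2].min())
print(dxy(*st(-88),10.5,.142))
E
```

```text
time: 5.78
position: [0.5092, -0.4119, 0.2274]
tool_rot: [-2.005, -2.417, -0.002]
ft_force: [0.6, -0.4, -1.1]
grip_width: 0.245
grip_force: 30.0
scene 0.1 43 [-0. -2.] [19. 16.] 0.1000871839600711
scene 0.12 46 [ 0. -0.] [19. 16.] 0.12008110986712017
scene 0.14 50 [ 1. -4.] [19. 16.] 0.14069634051782542
scene 0.16 49 [ 1. -4.] [20. 16.] 0.16051144041006493
side 0.12 29 [-7.  5.] [13. 24.] 0.1238368007383277
side 0.14 42 [-8.  7.] [13. 22.] 0.14005934751705862
side 0.16 39 [-7.  6.] [12. 22.] 0.16015746230118444
(array([-7.8, -2.1, 81.4]), np.float64(0.03), 'pos', array([ 0.5068, -0.4106,  0.2235]), 'ty_dir', np.float64(10.7), 'f', array([-0.5,  0.6, -0.8]), 'w', 21.4, 'q7', np.float64(0.72))
```

```bash

python3 -m crank '[{"tx":-5,"ty":-2,"tz":0,"turn":0},{"tx":-5,"ty":-2,"tz":0,"turn":0},{"tx":-5,"ty":-2,"tz":0,"turn":0}]'
python3 - <<'E'
from tg import *
print(dxy(*st(-88),10.5,.142))
E
```

```text
time: 6.25
position: [0.5082, -0.42, 0.2314]
tool_rot: [2.007, 2.413, 0.0]
ft_force: [0.3, 0.1, -1.3]
grip_width: 0.246
grip_force: 30.0
(array([ 2.6, -2.4, 89.4]), np.float64(0.0), 'pos', array([ 0.5082, -0.42  ,  0.2314]), 'ty_dir', np.float64(10.5), 'f', array([ 0.3,  0.1, -1.3]), 'w', 21.4, 'q7', np.float64(0.73))
```

```bash

python3 -m crank '[{"tx":2,"ty":-2,"tz":0,"turn":0},{"tx":2,"ty":-2,"tz":30,"turn":0},{"tx":2,"ty":-2,"tz":60,"turn":0},{"tx":2,"ty":-2,"tz":85,"turn":0},{"tx":2,"ty":-2,"tz":87,"turn":0}]'
python3 -m crank '[{"tx":0,"ty":0,"tz":0,"turn":0},{"tx":0,"ty":0,"tz":0,"turn":0}]'
python3 -m crank '[{"tx":0,"ty":0,"tz":0,"turn":0},{"tx":0,"ty":0,"tz":0,"turn":0},{"tx":0,"ty":0,"tz":0,"turn":0}]' 50
python3 - <<'E'
from tg import *
print(dxy(*cad(-66),8.5,.26))
E
```

```text
time: 6.88
position: [0.5042, -0.4174, 0.1413]
tool_rot: [-2.007, -2.414, -0.0]
ft_force: [0.2, -0.4, 0.4]
grip_width: 0.246
grip_force: 30.0
time: 7.12
position: [0.5057, -0.4184, 0.144]
tool_rot: [2.007, 2.414, -0.0]
ft_force: [0.3, 0.3, 0.3]
grip_width: 0.241
grip_force: 30.0
time: 7.5
position: [0.5051, -0.4181, 0.1428]
tool_rot: [2.008, 2.415, -0.0]
ft_force: [0.6, -0.6, 0.1]
grip_width: 0.503
grip_force: 0.0
(array([ 333. ,  222.1, -117.3]), np.float64(0.4), 'pos', array([ 0.5051, -0.4181,  0.1428]), 'ty_dir', np.float64(10.5), 'f', array([ 0.6, -0.6,  0.1]), 'w', 43.8, 'q7', np.float64(0.71))
```

```bash

python3 -m crank '[{"tx":0,"ty":0,"tz":-40,"turn":0},{"tx":0,"ty":0,"tz":-90,"turn":0},{"tx":30,"ty":20,"tz":-117,"turn":0},{"tx":80,"ty":53,"tz":-117,"turn":0.4},{"tx":130,"ty":87,"tz":-117,"turn":0.4}]' 50
python3 -m crank '[{"tx":50,"ty":33,"tz":0,"turn":0},{"tx":100,"ty":66,"tz":0,"turn":0},{"tx":150,"ty":100,"tz":0,"turn":0},{"tx":195,"ty":129,"tz":0,"turn":0},{"tx":195,"ty":129,"tz":0,"turn":0}]'
python3 - <<'E'
from tg import *
p,d=ctrl.get_image("scene");cv2.imwrite("pics/s2.png",p[80:280,110:320,::-1].repeat(3,0).repeat(3,1)[:600])
print(dxy(*cad(-66),8.5,.14))
E
```

```text
time: 8.12
position: [0.5675, -0.2732, 0.2603]
tool_rot: [2.052, 2.377, 0.0]
ft_force: [0.9, 0.3, 0.5]
grip_width: 0.574
grip_force: 0.0
time: 8.75
position: [0.6665, -0.0547, 0.2595]
tool_rot: [-2.037, -2.388, -0.006]
ft_force: [-0.3, 0.7, 0.2]
grip_width: 0.574
grip_force: 0.0
(array([  9.1,  -1.8, 119.4]), np.float64(0.06), 'pos', array([ 0.666 , -0.059 ,  0.2594]), 'ty_dir', np.float64(8.8), 'f', array([-1.1, -1.3, -1. ]), 'w', 49.9, 'q7', np.float64(0.06))
```

View pics/s2.png

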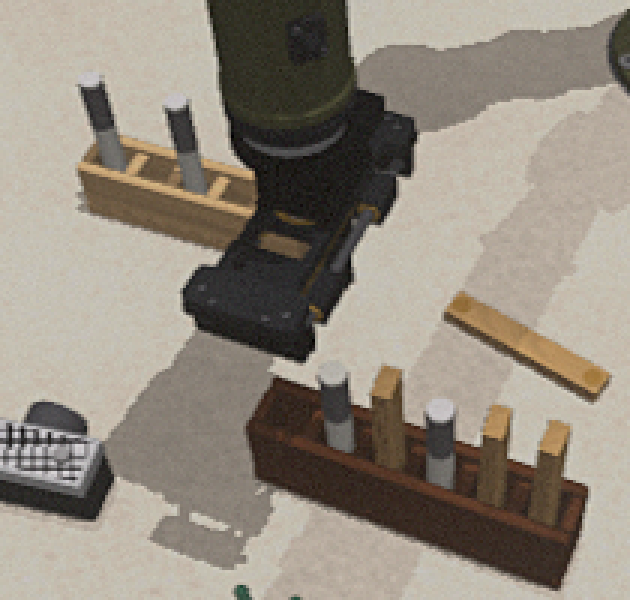

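The first marker stands in the end pocket (110,150); middle pocket marker untouched (190,170). On to the marker at -66.

```bash

python3 -m crank '[{"tx":8.5,"ty":-1,"tz":0,"turn":0},{"tx":8.5,"ty":-1,"tz":40,"turn":0},{"tx":8.5,"ty":-1,"tz":80,"turn":0},{"tx":8.5,"ty":-1,"tz":119,"turn":0},{"tx":8.5,"ty":-1,"tz":119,"turn":0}]'
python3 -m crank '[{"tx":0,"ty":0,"tz":0,"turn":0},{"tx":0,"ty":0,"tz":0,"turn":0},{"tx":0,"ty":0,"tz":0,"turn":0},{"tx":0,"ty":0,"tz":0,"turn":0}]' 10 30
python3 - <<'E'
from tg import *
print(dxy(*cad(-66),8.5,.14))
E
```

```text
time: 9.43
position: [0.6605, -0.0561, 0.1372]
tool_rot: [-2.05, -2.373, 0.008]
ft_force: [-0.4, -0.6, -0.1]
grip_width: 0.576
grip_force: 0.0
time: 9.93
position: [0.6638, -0.0541, 0.1416]
tool_rot: [2.05, 2.379, 0.001]
ft_force: [-0.3, -0.3, 2.7]
grip_width: 0.242
grip_force: 30.0
(array([ 4.1, -0.5,  1.6]), np.float64(0.0), 'pos', array([ 0.6638, -0.0541,  0.1416]), 'ty_dir', np.float64(8.5), 'f', array([-0.3, -0.3,  2.7]), 'w', 21.1, 'q7', np.float64(0.01))
```

```bash

python3 -m crank '[{"tx":0,"ty":0,"tz":-30,"turn":0},{"tx":0,"ty":0,"tz":-80,"turn":0},{"tx":0,"ty":0,"tz":-130,"turn":0},{"tx":0,"ty":0,"tz":-180,"turn":0},{"tx":0,"ty":0,"tz":-180,"turn":0}]'
python3 - <<'E'
from tg import *
print(dxy(*st(-44),10.5,.32))
E
```

```text
time: 10.55
position: [0.6653, -0.0534, 0.3261]
tool_rot: [2.046, 2.375, 0.009]
ft_force: [0.8, 0.9, -1.4]
grip_width: 0.245
grip_force: 30.0
(array([-292.9, -213.6,    4.7]), np.float64(-0.4), 'pos', array([ 0.6653, -0.0534,  0.3261]), 'ty_dir', np.float64(8.5), 'f', array([ 0.8,  0.9, -1.4]), 'w', 21.3, 'q7', np.float64(0.05))
```

```bash

python3 -m crank '[{"tx":-40,"ty":-29,"tz":0,"turn":0},{"tx":-90,"ty":-65,"tz":0,"turn":0},{"tx":-140,"ty":-102,"tz":0,"turn":0},{"tx":-190,"ty":-138,"tz":0,"turn":0},{"tx":-240,"ty":-175,"tz":0,"turn":0}]'
python3 -m crank '[{"tx":-40,"ty":-27,"tz":0,"turn":-0.4},{"tx":-56,"ty":-39,"tz":0,"turn":-0.4},{"tx":-56,"ty":-39,"tz":40,"turn":-0.4},{"tx":-56,"ty":-39,"tz":75,"turn":-0.4},{"tx":-56,"ty":-39,"tz":75,"turn":-0.4}]'
python3 -m crank '[{"tx":0,"ty":0,"tz":0,"turn":0},{"tx":0,"ty":0,"tz":0,"turn":0},{"tx":0,"ty":0,"tz":0,"turn":0},{"tx":0,"ty":0,"tz":0,"turn":0}]'
python3 - <<'E'
from tg import *
print(dxy(*st(-44),10.5,.146))
for n in ["scene","side"]:
    P,c=cloud(n)
    x,y=st(-44)
    t=np.radians(10.5);L=(P[:,:2]-[x,y])@np.array([[np.cos(t),-np.sin(t)],[np.sin(t),np.cos(t)]])*1000
    for a,b in [(.12,.14),(.16,.18)]:
        k=(abs(L[:,0])<25)&(abs(L[:,1])<25)&(P[:,2]>a)&(P[:,2]<b)
        if k.sum()>3: print(n,a,k.sum(),np.round(L[k].min(0)),np.round(L[k].max(0)),P[k,2].min())
E
```

```text
time: 11.18
position: [0.5242, -0.3188, 0.3194]
tool_rot: [-2.05, -2.379, 0.001]
ft_force: [0.8, -0.1, -0.6]
grip_width: 0.243
grip_force: 30.0
time: 11.8
position: [0.4944, -0.3762, 0.2419]
tool_rot: [-2.002, -2.412, -0.001]
ft_force: [-0.8, -0.9, -0.7]
grip_width: 0.242
grip_force: 30.0
time: 12.3
position: [0.4958, -0.3786, 0.2462]
tool_rot: [2.008, 2.415, -0.0]
ft_force: [-0.3, -1.2, -1.3]
grip_width: 0.248
grip_force: 30.0
(array([  3.6,   2.4, 100.2]), np.float64(0.0), 'pos', array([ 0.4958, -0.3786,  0.2462]), 'ty_dir', np.float64(10.5), 'f', array([-0.3, -1.2, -1.3]), 'w', 21.6, 'q7', np.float64(0.7))
scene 0.12 40 [ -5. -11.] [10. 10.] 0.12007833580895155
scene 0.16 48 [-7. -9.] [10. 11.] 0.16081038428559913
side 0.16 39 [-12.   2.] [ 8. 14.] 0.1600642369532097
```

```bash

python3 -m crank '[{"tx":0,"ty":1.5,"tz":30,"turn":0},{"tx":0,"ty":1.5,"tz":60,"turn":0},{"tx":0,"ty":1.5,"tz":85,"turn":0},{"tx":0,"ty":1.5,"tz":99,"turn":0},{"tx":0,"ty":1.5,"tz":99,"turn":0}]'
python3 -m crank '[{"tx":0,"ty":0,"tz":0,"turn":0},{"tx":0,"ty":0,"tz":0,"turn":0}]'
python3 -m crank '[{"tx":0,"ty":0,"tz":0,"turn":0},{"tx":0,"ty":0,"tz":0,"turn":0},{"tx":0,"ty":0,"tz":0,"turn":0}]' 50
python3 - <<'E'
from tg import *
print(dxy(*cad(22),8.5,.26))
E
```

```text
time: 13.02
position: [0.4965, -0.378, 0.1457]
tool_rot: [-2.008, -2.414, 0.0]
ft_force: [0.3, -0.1, -0.6]
grip_width: 0.242
grip_force: 30.0
time: 13.28
position: [0.4976, -0.3787, 0.1478]
tool_rot: [2.007, 2.414, -0.0]
ft_force: [0.2, 1.6, -0.1]
grip_width: 0.247
grip_force: 30.0
time: 13.65
position: [0.4971, -0.3783, 0.1467]
tool_rot: [2.008, 2.415, -0.0]
ft_force: [0.1, 0.2, 0.0]
grip_width: 0.504
grip_force: 0.0
(array([ 378.9,  225.6, -113.4]), np.float64(0.4), 'pos', array([ 0.4971, -0.3783,  0.1467]), 'ty_dir', np.float64(10.5), 'f', array([0.1, 0.2, 0. ]), 'w', 43.8, 'q7', np.float64(0.68))
```

```bash

python3 -m crank '[{"tx":0,"ty":0,"tz":-40,"turn":0},{"tx":0,"ty":0,"tz":-90,"turn":0},{"tx":20,"ty":12,"tz":-113,"turn":0},{"tx":55,"ty":33,"tz":-113,"turn":0},{"tx":105,"ty":62.5,"tz":-113,"turn":0}]' 50
python3 -m crank '[{"tx":50,"ty":30,"tz":0,"turn":0},{"tx":100,"ty":60,"tz":0,"turn":0},{"tx":150,"ty":89,"tz":0,"turn":0},{"tx":200,"ty":119,"tz":0,"turn":0},{"tx":245,"ty":146,"tz":0,"turn":0}]'
python3 -m crank '[{"tx":29,"ty":17,"tz":0,"turn":0.4},{"tx":29,"ty":17,"tz":0,"turn":0.4},{"tx":29,"ty":17,"tz":0,"turn":0.4},{"tx":29,"ty":17,"tz":0,"turn":0.4}]'
python3 - <<'E'
from tg import *
print(dxy(*cad(22),8.5,.14))
E
```

```text
time: 14.28
position: [0.5392, -0.2644, 0.26]
tool_rot: [2.013, 2.411, -0.001]
ft_force: [1.1, 0.0, -0.6]
grip_width: 0.572
grip_force: 0.0
time: 14.9
position: [0.6387, 0.0061, 0.2598]
tool_rot: [2.008, 2.416, 0.001]
ft_force: [0.8, 0.4, 0.8]
grip_width: 0.577
grip_force: 0.0
time: 15.4
position: [0.6496, 0.0333, 0.2595]
tool_rot: [2.053, 2.377, -0.002]
ft_force: [0.5, -0.4, 0.4]
grip_width: 0.569
grip_force: 0.0
(array([  2.2,   0.5, 119.5]), np.float64(-0.03), 'pos', array([0.6496, 0.0333, 0.2595]), 'ty_dir', np.float64(8.3), 'f', array([ 0.5, -0.4,  0.4]), 'w', 49.5, 'q7', np.float64(-0.1))
```

```bash

python3 -m crank '[{"tx":2,"ty":0,"tz":20,"turn":0},{"tx":2,"ty":0,"tz":60,"turn":0},{"tx":2,"ty":0,"tz":100,"turn":0},{"tx":2,"ty":0,"tz":119,"turn":0},{"tx":2,"ty":0,"tz":119,"turn":0}]'
python3 -m crank '[{"tx":0,"ty":0,"tz":0,"turn":0},{"tx":0,"ty":0,"tz":0,"turn":0},{"tx":0,"ty":0,"tz":0,"turn":0},{"tx":0,"ty":0,"tz":0,"turn":0}]' 10 30
python3 -m crank '[{"tx":0,"ty":0,"tz":0,"turn":0}]'
python3 - <<'E'
from tg import *
print(dxy(*cad(22),8.5,.14))
E
python3 -m crank '[{"tx":0,"ty":0,"tz":-30,"turn":0},{"tx":0,"ty":0,"tz":-80,"turn":0},{"tx":0,"ty":0,"tz":-130,"turn":0},{"tx":0,"ty":0,"tz":-180,"turn":0},{"tx":0,"ty":0,"tz":-180,"turn":0}]'
python3 - <<'E'
from tg import *
print(dxy(*st(44),10.5,.32))
E
```

```text
time: 16.02
position: [0.6482, 0.037, 0.1387]
tool_rot: [-2.049, -2.378, 0.003]
ft_force: [-0.1, -0.6, 1.2]
grip_width: 0.575
grip_force: 0.0
time: 16.52
position: [0.6497, 0.0375, 0.1412]
tool_rot: [2.05, 2.379, 0.001]
ft_force: [-0.7, 0.1, 0.8]
grip_width: 0.243
grip_force: 30.0
time: 16.65
position: [0.6498, 0.0376, 0.1412]
tool_rot: [2.05, 2.379, 0.001]
ft_force: [0.1, -0.3, 2.7]
grip_width: 0.247
grip_force: 30.0
(array([-2.1, -0.3,  1.2]), np.float64(0.0), 'pos', array([0.6498, 0.0376, 0.1412]), 'ty_dir', np.float64(8.5), 'f', array([ 0.1, -0.3,  2.7]), 'w', 21.4, 'q7', np.float64(-0.14))
time: 17.27
position: [0.651, 0.0384, 0.3255]
tool_rot: [2.047, 2.376, 0.009]
ft_force: [0.1, 0.9, -0.7]
grip_width: 0.246
grip_force: 29.9
(array([-297.9, -216.1,    3.9]), np.float64(-0.4), 'pos', array([0.651 , 0.0384, 0.3255]), 'ty_dir', np.float64(8.5), 'f', array([ 0.1,  0.9, -0.7]), 'w', 21.4, 'q7', np.float64(-0.09))
```

```bash

python3 -m crank '[{"tx":-40,"ty":-29,"tz":0,"turn":0},{"tx":-90,"ty":-65,"tz":0,"turn":0},{"tx":-140,"ty":-102,"tz":0,"turn":0},{"tx":-190,"ty":-138,"tz":0,"turn":0},{"tx":-240,"ty":-175,"tz":0,"turn":0}]'
python3 -m crank '[{"tx":-40,"ty":-27,"tz":0,"turn":-0.4},{"tx":-56,"ty":-40,"tz":0,"turn":-0.4},{"tx":-56,"ty":-40,"tz":40,"turn":-0.4},{"tx":-56,"ty":-40,"tz":75,"turn":-0.4},{"tx":-56,"ty":-40,"tz":75,"turn":-0.4}]'
python3 -m crank '[{"tx":0,"ty":0,"tz":0,"turn":0},{"tx":0,"ty":0,"tz":0,"turn":0},{"tx":0,"ty":0,"tz":0,"turn":0},{"tx":0,"ty":0,"tz":0,"turn":0}]'
python3 - <<'E'
from tg import *
print(dxy(*st(44),10.5,.146))
for n in ["scene","side"]:
    P,c=cloud(n)
    x,y=st(44)
    t=np.radians(10.5);L=(P[:,:2]-[x,y])@np.array([[np.cos(t),-np.sin(t)],[np.sin(t),np.cos(t)]])*1000
    for a,b in [(.12,.14),(.16,.18)]:
        k=(abs(L[:,0])<25)&(abs(L[:,1])<25)&(P[:,2]>a)&(P[:,2]<b)
        if k.sum()>3: print(n,a,k.sum(),np.round(L[k].min(0)),np.round(L[k].max(0)),P[k,2].min())
E
```

```text
time: 17.9
position: [0.51, -0.2274, 0.3192]
tool_rot: [-2.05, -2.379, 0.001]
ft_force: [0.9, -1.3, -1.6]
grip_width: 0.249
grip_force: 30.0
time: 18.52
position: [0.478, -0.2861, 0.2416]
tool_rot: [-2.004, -2.409, 0.002]
ft_force: [0.6, -0.6, 0.1]
grip_width: 0.245
grip_force: 29.9
time: 19.02
position: [0.4807, -0.2872, 0.2462]
tool_rot: [2.008, 2.415, -0.0]
ft_force: [0.4, -0.4, -0.8]
grip_width: 0.241
grip_force: 29.9
(array([ -1.1,   0.5, 100.2]), np.float64(0.0), 'pos', array([ 0.4807, -0.2872,  0.2462]), 'ty_dir', np.float64(10.5), 'f', array([ 0.4, -0.4, -0.8]), 'w', 21.0, 'q7', np.float64(0.62))
scene 0.12 44 [ -4. -12.] [12. 10.] 0.12045081871721586
scene 0.16 45 [ -5. -11.] [13. 10.] 0.1603657393408623
side 0.16 44 [-11.  -2.] [ 9. 15.] 0.1605797662113272
```

```bash

python3 -m crank '[{"tx":0,"ty":0,"tz":30,"turn":0},{"tx":0,"ty":0,"tz":60,"turn":0},{"tx":0,"ty":0,"tz":85,"turn":0},{"tx":0,"ty":0,"tz":99,"turn":0},{"tx":0,"ty":0,"tz":99,"turn":0}]'
python3 -m crank '[{"tx":0,"ty":0,"tz":0,"turn":0},{"tx":0,"ty":0,"tz":0,"turn":0}]'
python3 -m crank '[{"tx":0,"ty":0,"tz":0,"turn":0},{"tx":0,"ty":0,"tz":0,"turn":0},{"tx":0,"ty":0,"tz":0,"turn":0}]' 50
python3 -m crank '[{"tx":0,"ty":0,"tz":-40,"turn":0},{"tx":0,"ty":0,"tz":-90,"turn":0},{"tx":0,"ty":0,"tz":-113,"turn":0},{"tx":0,"ty":0,"tz":-113,"turn":0}]'
python3 - <<'E'
from tg import *
print(dxy(*cad(110),8.5,.26))
for n in ["scene","side"]:
    P,c=cloud(n)
    for nm,lo,hi in [("tray",[.3,.18,.022],[.7,.48,.04]),("S1",[.35,-.12,.010],[.56,.14,.022])]:
        q=P[sel(P,lo,hi)];print(nm,len(q),rect(q) if len(q)>9 else "")
E
```

```text
time: 19.75
position: [0.48, -0.2868, 0.1458]
tool_rot: [-2.007, -2.414, 0.0]
ft_force: [0.5, -0.2, 0.4]
grip_width: 0.244
grip_force: 29.9
time: 20.0
position: [0.4812, -0.2874, 0.1478]
tool_rot: [2.007, 2.414, 0.0]
ft_force: [-0.7, 0.6, -0.6]
grip_width: 0.245
grip_force: 29.9
time: 20.38
position: [0.4805, -0.2871, 0.1467]
tool_rot: [2.008, 2.415, -0.0]
ft_force: [1.0, -0.0, 0.2]
grip_width: 0.5
grip_force: 0.0
time: 20.88
position: [0.4816, -0.2875, 0.2617]
tool_rot: [2.006, 2.412, 0.0]
ft_force: [-0.3, 0.9, -0.8]
grip_width: 0.573
grip_force: 0.0
(array([374.8, 227.6,   1.2]), np.float64(0.4), 'pos', array([ 0.4816, -0.2875,  0.2617]), 'ty_dir', np.float64(10.5), 'f', array([-0.3,  0.9, -0.8]), 'w', 49.9, 'q7', np.float64(0.62))
tray 837 (array([498.5, 334.4]), 253.2, 140.5, 15.5)
S1 520 (array([466.8,  16.1]), 165.3, 31.4, 86.0)
tray 1187 (array([496.8, 336.2]), 250.1, 143.9, 15.3)
S1 513 (array([463.6,  17. ]), 167.6, 29.2, 86.2)
```

```bash

python3 -m crank '[{"tx":20,"ty":12,"tz":0,"turn":0},{"tx":70,"ty":42,"tz":0,"turn":0},{"tx":120,"ty":73,"tz":0,"turn":0},{"tx":170,"ty":103,"tz":0,"turn":0},{"tx":220,"ty":134,"tz":0,"turn":0}]' 50
python3 -m crank '[{"tx":50,"ty":30,"tz":0,"turn":0},{"tx":100,"ty":61,"tz":0,"turn":0},{"tx":140,"ty":85,"tz":0,"turn":0},{"tx":155,"ty":94,"tz":0,"turn":0.4},{"tx":155,"ty":94,"tz":0,"turn":0.4}]'
python3 -m crank '[{"tx":0,"ty":0,"tz":0,"turn":0},{"tx":0,"ty":0,"tz":0,"turn":0},{"tx":0,"ty":0,"tz":0,"turn":0}]'
python3 - <<'E'
from tg import *
print(dxy(*cad(110),8.5,.145))
E
```

```text
time: 21.6
position: [0.5716, -0.0447, 0.2576]
tool_rot: [-2.008, -2.413, 0.003]
ft_force: [1.3, -0.7, 0.1]
grip_width: 0.574
grip_force: 0.0
time: 22.22
position: [0.6353, 0.1252, 0.2573]
tool_rot: [-2.044, -2.382, 0.003]
ft_force: [-0.2, -0.6, -0.7]
grip_width: 0.573
grip_force: 0.0
time: 22.6
position: [0.6363, 0.1219, 0.2596]
tool_rot: [2.052, 2.378, -0.001]
ft_force: [0.5, 0.3, -0.1]
grip_width: 0.577
grip_force: 0.0
(array([  0.5,   0.7, 114.6]), np.float64(-0.02), 'pos', array([0.6363, 0.1219, 0.2596]), 'ty_dir', np.float64(8.4), 'f', array([ 0.5,  0.3, -0.1]), 'w', 50.2, 'q7', np.float64(-0.26))
```

```bash
cat >> tg.py <<'E'
TR=((.4976,.3354),15.4)
def tr(lx,ly): return fr(*TR,lx,ly)
E
python3 -m crank '[{"tx":0,"ty":0,"tz":30,"turn":0},{"tx":0,"ty":0,"tz":70,"turn":0},{"tx":0,"ty":0,"tz":105,"turn":0},{"tx":0,"ty":0,"tz":114,"turn":0},{"tx":0,"ty":0,"tz":114,"turn":0}]'
python3 -m crank '[{"tx":0,"ty":0,"tz":0,"turn":0},{"tx":0,"ty":0,"tz":0,"turn":0},{"tx":0,"ty":0,"tz":0,"turn":0},{"tx":0,"ty":0,"tz":0,"turn":0}]' 16 25
python3 -m crank '[{"tx":0,"ty":0,"tz":0,"turn":0}]'
python3 - <<'E'
from tg import *
print(dxy(*cad(110),8.5,.145))
E
python3 -m crank '[{"tx":0,"ty":0,"tz":-30,"turn":0},{"tx":0,"ty":0,"tz":-80,"turn":0},{"tx":0,"ty":0,"tz":-130,"turn":0},{"tx":0,"ty":0,"tz":-180,"turn":0},{"tx":0,"ty":0,"tz":-190,"turn":0}]'
python3 - <<'E'
from tg import *
print(dxy(*tr(80,48),105.4,.30))
E
```

```text
time: 23.22
position: [0.6364, 0.1229, 0.1459]
tool_rot: [2.051, 2.38, 0.0]
ft_force: [0.5, 0.1, 1.1]
grip_width: 0.575
grip_force: 0.0
time: 23.72
position: [0.6366, 0.1234, 0.1462]
tool_rot: [2.05, 2.38, 0.001]
ft_force: [-0.7, 0.7, 2.7]
grip_width: 0.316
grip_force: 25.0
time: 23.85
position: [0.6366, 0.1234, 0.1463]
tool_rot: [2.05, 2.38, 0.001]
ft_force: [-0.8, 0.0, 3.1]
grip_width: 0.317
grip_force: 25.0
(array([-0.9,  0.2,  1.3]), np.float64(0.0), 'pos', array([0.6366, 0.1234, 0.1463]), 'ty_dir', np.float64(8.5), 'f', array([-0.8,  0. ,  3.1]), 'w', 27.6, 'q7', np.float64(-0.29))
time: 24.48
position: [0.6373, 0.1241, 0.3393]
tool_rot: [2.048, 2.378, 0.007]
ft_force: [0.6, 0.3, -0.8]
grip_width: 0.323
grip_force: 25.0
(array([286.9, -33.4,  39.3]), np.float64(16.62), 'pos', array([0.6373, 0.1241, 0.3393]), 'ty_dir', np.float64(8.5), 'f', array([ 0.6,  0.3, -0.8]), 'w', 28.1, 'q7', np.float64(-0.24))
```

```bash

python3 -m crank '[{"tx":40,"ty":-5,"tz":0,"turn":-2},{"tx":100,"ty":-12,"tz":0,"turn":-4},{"tx":160,"ty":-19,"tz":0,"turn":-6},{"tx":220,"ty":-26,"tz":0,"turn":-8},{"tx":270,"ty":-31,"tz":0,"turn":-10}]'
python3 -m crank '[{"tx":0,"ty":0,"tz":0,"turn":-2},{"tx":0,"ty":0,"tz":0,"turn":-4},{"tx":0,"ty":0,"tz":0,"turn":-6},{"tx":0,"ty":0,"tz":0,"turn":-8},{"tx":0,"ty":0,"tz":0,"turn":-9.38}]'
python3 -m crank '[{"tx":0,"ty":0,"tz":0,"turn":0},{"tx":0,"ty":0,"tz":0,"turn":0},{"tx":0,"ty":0,"tz":0,"turn":0}]'
python3 - <<'E'
from tg import *
print(dxy(*tr(80,48),105.4,.20))
for n in ["scene","side"]:
    P,c=cloud(n)
    for nm,lo,hi in [("tray",[.3,.18,.022],[.7,.48,.04])]:
        q=P[sel(P,lo,hi)];print(nm,len(q),rect(q) if len(q)>9 else "")
E
```

```text
time: 25.1
position: [0.5641, 0.3878, 0.3337]
tool_rot: [-0.841, -3.025, 0.003]
ft_force: [0.2, 0.4, -0.4]
grip_width: 0.316
grip_force: 25.0
time: 25.72
position: [0.5654, 0.3853, 0.3335]
tool_rot: [0.428, -3.11, 0.002]
ft_force: [-0.1, -0.2, -0.8]
grip_width: 0.321
grip_force: 25.0
time: 26.1
position: [0.5656, 0.3856, 0.3352]
tool_rot: [0.419, -3.113, 0.001]
ft_force: [0.1, -0.4, -0.6]
grip_width: 0.317
grip_force: 25.0
(array([ -1.1,  17.7, 135.2]), np.float64(-0.01), 'pos', array([0.5656, 0.3856, 0.3352]), 'ty_dir', np.float64(105.3), 'f', array([ 0.1, -0.4, -0.6]), 'w', 27.6, 'q7', np.float64(0.91))
tray 846 (array([498. , 334.5]), 254.4, 140.9, 15.5)
tray 1200 (array([496.8, 336.3]), 250.1, 143.1, 15.2)
```

```bash

python3 -m crank '[{"tx":0,"ty":17,"tz":0,"turn":0},{"tx":-1,"ty":17.5,"tz":50,"turn":0},{"tx":-1,"ty":17.5,"tz":100,"turn":0},{"tx":-1,"ty":17.5,"tz":150,"turn":0},{"tx":-1,"ty":17.5,"tz":180,"turn":0}]'
python3 -m crank '[{"tx":0,"ty":0,"tz":5,"turn":0},{"tx":0,"ty":0,"tz":10,"turn":0},{"tx":0,"ty":0,"tz":15,"turn":0},{"tx":0,"ty":0,"tz":17,"turn":0},{"tx":0,"ty":0,"tz":17,"turn":0}]'
python3 - <<'E'
from tg import *
print(dxy(*tr(80,48),105.4,.137))
E
```

```text
time: 26.82
position: [0.5605, 0.4032, 0.1525]
tool_rot: [0.422, -3.11, 0.002]
ft_force: [0.4, 1.6, -0.4]
grip_width: 0.323
grip_force: 25.0
time: 27.45
position: [0.5623, 0.4032, 0.1393]
tool_rot: [-0.421, 3.112, 0.001]
ft_force: [1.7, 0.0, 0.8]
grip_width: 0.318
grip_force: 25.0
(array([ 0.4, -0.2,  2.3]), np.float64(-0.0), 'pos', array([0.5623, 0.4032, 0.1393]), 'ty_dir', np.float64(105.4), 'f', array([1.7, 0. , 0.8]), 'w', 27.7, 'q7', np.float64(0.82))
```

```bash

python3 -m crank '[{"tx":0,"ty":0,"tz":2,"turn":0},{"tx":14,"ty":0,"tz":4,"turn":0},{"tx":27,"ty":0,"tz":6,"turn":0},{"tx":41,"ty":0,"tz":10,"turn":0},{"tx":54,"ty":0,"tz":15,"turn":0}]' 16 8
python3 - <<'E'
from tg import *
print(dxy(*tr(80,48),105.4,.137))
p,d=ctrl.get_image("side");cv2.imwrite("pics/d1.png",p[180:384,150:350,::-1].repeat(2,0).repeat(2,1))
E
```

```text
time: 28.08
position: [0.5099, 0.3888, 0.1247]
tool_rot: [-0.421, 3.111, 0.001]
ft_force: [-0.7, 0.2, 4.2]
grip_width: 0.32
grip_force: 8.0
(array([-54. ,  -0.2, -12.2]), np.float64(-0.0), 'pos', array([0.5099, 0.3888, 0.1247]), 'ty_dir', np.float64(105.4), 'f', array([-0.7,  0.2,  4.2]), 'w', 27.8, 'q7', np.float64(0.78))
```

View pics/d1.png

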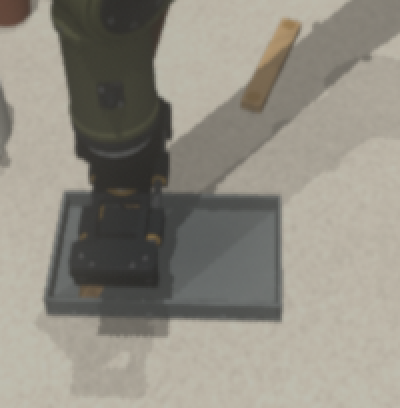

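The rule's foot (92,290 in the crop) stays behind while the gripper moves on, so it is pivoting. I'll continue the arc.

```bash

python3 -m crank '[{"tx":12,"ty":0,"tz":5,"turn":0},{"tx":31,"ty":0,"tz":17,"turn":0},{"tx":44,"ty":0,"tz":29,"turn":0},{"tx":55,"ty":0,"tz":43,"turn":0},{"tx":62,"ty":0,"tz":54,"turn":0}]'
python3 -m crank '[{"tx":4,"ty":0,"tz":9,"turn":0},{"tx":5,"ty":0,"tz":12,"turn":0},{"tx":5,"ty":0,"tz":12,"turn":0}]'
python3 -m crank '[{"tx":0,"ty":0,"tz":0,"turn":0},{"tx":0,"ty":0,"tz":0,"turn":0},{"tx":0,"ty":0,"tz":0,"turn":0}]' 45
python3 -m crank '[{"tx":0,"ty":0,"tz":-30,"turn":0},{"tx":0,"ty":0,"tz":-80,"turn":0},{"tx":0,"ty":0,"tz":-130,"turn":0},{"tx":0,"ty":0,"tz":-180,"turn":0},{"tx":0,"ty":0,"tz":-220,"turn":0}]'
cat > tray.py <<'E'
from tg import *
A=None
for n in ["scene","side"]:
    P,c=cloud(n)
    q=P[sel(P,[.3,.18,.022],[.7,.48,.04])]; print(n,"tray",rect(q))
    t=np.radians(TR[1]);L=(P[:,:2]-TR[0])@np.array([[np.cos(t),-np.sin(t)],[np.sin(t),np.cos(t)]])*1000
    k=(abs(L[:,0])<122)&(abs(L[:,1])<67)&(c[:,0].astype(int)>c[:,2].astype(int)+25)&(P[:,2]<.06)
    m=np.zeros((140,250),np.uint8);m[(L[k,1]+70).astype(int),(L[k,0]+125).astype(int)]=255
    m=cv2.morphologyEx(m,cv2.MORPH_CLOSE,np.ones((5,5)))
    nn,lb,stt,_=cv2.connectedComponentsWithStats(m)
    for i in range(1,nn):
        if stt[i,4]>200:
            kk=lb[(L[k,1]+70).astype(int),(L[k,0]+125).astype(int)]==i
            print("  rule (tray frame)",cv2.minAreaRect(L[k][kk].astype(np.float32)),"z",np.round(np.percentile(P[k][kk,2],[5,50,95]),3))
E
python3 tray.py; python3 -c "
from tg import *
print(dxy(*cad(66),8.5,.28))"
```

```text
time: 28.75
position: [0.4494, 0.3715, 0.0683]
tool_rot: [0.421, -3.112, 0.001]
ft_force: [-1.3, 0.3, 0.4]
grip_width: 0.325
grip_force: 8.0
time: 29.12
position: [0.4457, 0.3706, 0.0574]
tool_rot: [0.42, -3.113, -0.0]
ft_force: [0.1, -0.8, 0.0]
grip_width: 0.318
grip_force: 8.0
time: 29.5
position: [0.4456, 0.3707, 0.0577]
tool_rot: [-0.421, 3.113, 0.0]
ft_force: [-0.4, 0.2, -0.4]
grip_width: 0.505
grip_force: 0.0
time: 30.12
position: [0.4454, 0.371, 0.2798]
tool_rot: [-0.421, 3.112, 0.001]
ft_force: [0.5, 0.6, -0.5]
grip_width: 0.517
grip_force: 0.0
scene tray (array([498.8, 334.6]), 253.1, 140.5, 15.6)
  rule (tray frame) ((9.764732360839844, 49.48166275024414), (31.088830947875977, 167.5084228515625), 89.87899780273438) z [0.015 0.019 0.022]
side tray (array([496.5, 336.3]), 249.7, 143.8, 15.3)
  rule (tray frame) ((8.246269226074219, 47.906490325927734), (25.911643981933594, 165.1902618408203), 89.18504333496094) z [0.018 0.021 0.023]
(array([-114.3, -334.9,    2.2]), np.float64(-16.62), 'pos', array([0.4464, 0.3728, 0.2823]), 'ty_dir', np.float64(105.4), 'f', array([ 0.9,  1.2, -0.4]), 'w', 45.3, 'q7', np.float64(0.84))
```

The first rule lies flat at tray (9, 49) with its top at 0.021 m. Next, the rule at +66.

```bash

python3 -m crank '[{"tx":-14,"ty":-40,"tz":0,"turn":2},{"tx":-33,"ty":-95,"tz":0,"turn":4},{"tx":-52,"ty":-150,"tz":0,"turn":6},{"tx":-71,"ty":-205,"tz":0,"turn":8},{"tx":-90,"ty":-260,"tz":0,"turn":10}]' 50
python3 -m crank '[{"tx":0,"ty":0,"tz":0,"turn":2},{"tx":0,"ty":0,"tz":0,"turn":4},{"tx":0,"ty":0,"tz":0,"turn":6},{"tx":0,"ty":0,"tz":0,"turn":8},{"tx":0,"ty":0,"tz":0,"turn":9.38}]'
python3 -m crank '[{"tx":0,"ty":0,"tz":0,"turn":0},{"tx":0,"ty":0,"tz":0,"turn":0},{"tx":0,"ty":0,"tz":0,"turn":0}]'
python3 - <<'E'
from tg import *
print(dxy(*cad(66),8.5,.26))
P=[cloud(n)[0] for n in ("scene","side")]
for q in P:
    t=np.radians(CAD[1]);L=(q[:,:2]-CAD[0])@np.array([[np.cos(t),-np.sin(t)],[np.sin(t),np.cos(t)]])*1000
    for s in (66,-22):
        k=(abs(L[:,1]-s)<18)&(abs(L[:,0])<26)&(q[:,2]>.158)&(q[:,2]<.185)
        if k.sum()>3: print(s,k.sum(),np.round(L[k].min(0)),np.round(L[k].max(0)))
E
```

```text
time: 30.85
position: [0.6018, 0.142, 0.2767]
tool_rot: [-0.943, -2.997, 0.001]
ft_force: [-0.3, -0.2, -0.9]
grip_width: 0.574
grip_force: 0.0
time: 31.48
position: [0.6008, 0.1438, 0.2764]
tool_rot: [-2.055, -2.375, 0.002]
ft_force: [0.1, 1.1, -0.9]
grip_width: 0.576
grip_force: 0.0
time: 31.85
position: [0.6011, 0.1439, 0.2773]
tool_rot: [-2.049, -2.381, 0.0]
ft_force: [-0.3, 0.0, 0.4]
grip_width: 0.575
grip_force: 0.0
(array([-69.5,  34.6,  17.3]), np.float64(0.01), 'pos', array([0.6011, 0.1439, 0.2773]), 'ty_dir', np.float64(8.6), 'f', array([-0.3,  0. ,  0.4]), 'w', 50.0, 'q7', np.float64(-0.3))
66 116 [-12.  57.] [18. 74.]
-22 119 [-14. -31.] [ 16. -13.]
66 120 [-15.  55.] [14. 77.]
-22 89 [-14. -32.] [11. -9.]
```

```bash

python3 -m crank '[{"tx":-45,"ty":22,"tz":0,"turn":0},{"tx":-69,"ty":34.5,"tz":10,"turn":0},{"tx":-69,"ty":34.5,"tz":50,"turn":0},{"tx":-69,"ty":34.5,"tz":90,"turn":0},{"tx":-69,"ty":34.5,"tz":100,"turn":0}]'
python3 - <<'E'
from tg import *
print(dxy(*cad(66),8.5,.145))
E
python3 -m crank '[{"tx":0,"ty":0,"tz":15,"turn":0},{"tx":0,"ty":0,"tz":32,"turn":0},{"tx":0,"ty":0,"tz":32,"turn":0},{"tx":0,"ty":0,"tz":32,"turn":0}]'
python3 -m crank '[{"tx":0,"ty":0,"tz":0,"turn":0},{"tx":0,"ty":0,"tz":0,"turn":0},{"tx":0,"ty":0,"tz":0,"turn":0},{"tx":0,"ty":0,"tz":0,"turn":0},{"tx":0,"ty":0,"tz":0,"turn":0}]' 16 25
python3 - <<'E'
from tg import *
print(dxy(*cad(66),8.5,.145))
E
```

```text
time: 32.58
position: [0.6435, 0.0801, 0.1738]
tool_rot: [-2.048, -2.377, 0.007]
ft_force: [0.1, 0.2, -0.8]
grip_width: 0.574
grip_force: 0.0
(array([-0.1,  2.3, 28.8]), np.float64(-0.0), 'pos', array([0.6435, 0.0801, 0.1738]), 'ty_dir', np.float64(8.5), 'f', array([ 0.1,  0.2, -0.8]), 'w', 50.0, 'q7', np.float64(-0.24))
time: 33.08
position: [0.646, 0.081, 0.1463]
tool_rot: [2.05, 2.379, 0.001]
ft_force: [0.2, -0.7, -0.6]
grip_width: 0.577
grip_force: 0.0
time: 33.7
position: [0.6453, 0.0809, 0.1458]
tool_rot: [-2.05, -2.38, 0.001]
ft_force: [-2.4, 0.0, 2.4]
grip_width: 0.325
grip_force: 25.0
(array([-0.6,  0.3,  0.8]), np.float64(0.0), 'pos', array([0.6453, 0.0809, 0.1458]), 'ty_dir', np.float64(8.5), 'f', array([-2.4,  0. ,  2.4]), 'w', 28.3, 'q7', np.float64(-0.25))
```

```bash

python3 -m crank '[{"tx":0,"ty":0,"tz":-30,"turn":0},{"tx":0,"ty":0,"tz":-80,"turn":0},{"tx":0,"ty":0,"tz":-130,"turn":0},{"tx":0,"ty":0,"tz":-180,"turn":0},{"tx":0,"ty":0,"tz":-190,"turn":0}]'
python3 - <<'E'
from tg import *
print(dxy(*tr(74,15.5),105.4,.33))
E
```

```text
time: 34.33
position: [0.6469, 0.0816, 0.3396]
tool_rot: [2.048, 2.377, 0.008]
ft_force: [0.1, -0.6, -1.8]
grip_width: 0.323
grip_force: 25.0
(array([297.4, -38.6,   9.3]), np.float64(16.62), 'pos', array([0.6469, 0.0816, 0.3396]), 'ty_dir', np.float64(8.5), 'f', array([ 0.1, -0.6, -1.8]), 'w', 28.1, 'q7', np.float64(-0.19))
```

```bash

python3 -m crank '[{"tx":40,"ty":-5,"tz":0,"turn":-2},{"tx":100,"ty":-13,"tz":0,"turn":-4},{"tx":160,"ty":-21,"tz":0,"turn":-6},{"tx":220,"ty":-29,"tz":0,"turn":-8},{"tx":280,"ty":-36,"tz":0,"turn":-10}]'
python3 -m crank '[{"tx":0,"ty":0,"tz":0,"turn":-2},{"tx":0,"ty":0,"tz":0,"turn":-4},{"tx":0,"ty":0,"tz":0,"turn":-6},{"tx":0,"ty":0,"tz":0,"turn":-8},{"tx":0,"ty":0,"tz":0,"turn":-9.38}]'
python3 -m crank '[{"tx":0,"ty":0,"tz":0,"turn":0},{"tx":0,"ty":0,"tz":0,"turn":0},{"tx":0,"ty":0,"tz":0,"turn":0}]'
python3 tray.py
python3 - <<'E'
from tg import *
print(dxy(*tr(74,15.5),105.4,.139))
E
```

```text
time: 34.95
position: [0.5679, 0.3536, 0.334]
tool_rot: [-0.845, -3.025, 0.002]
ft_force: [1.1, 0.7, -0.5]
grip_width: 0.324
grip_force: 25.0
time: 35.58
position: [0.5684, 0.3521, 0.3337]
tool_rot: [0.428, -3.111, 0.001]
ft_force: [-0.5, -0.2, -0.5]
grip_width: 0.328
grip_force: 25.0
time: 35.95
position: [0.5684, 0.3524, 0.3352]
tool_rot: [0.419, -3.113, 0.001]
ft_force: [-0.9, -0.9, -0.2]
grip_width: 0.322
grip_force: 25.0
scene tray (array([498.5, 334.5]), 252.9, 141.0, 15.6)
  rule (tray frame) ((31.853729248046875, 49.398040771484375), (123.29595947265625, 31.028154373168945), 0.11009735614061356) z [0.015 0.019 0.022]
side tray (array([496.5, 335.7]), 250.3, 144.0, 15.6)
  rule (tray frame) ((7.797019958496094, 49.6397705078125), (29.60390853881836, 164.07992553710938), 89.90289306640625) z [0.018 0.021 0.023]
(array([ -1.2,  17.9, 196.4]), np.float64(-0.01), 'pos', array([0.5684, 0.3524, 0.3355]), 'ty_dir', np.float64(105.4), 'f', array([ 0.3,  0.4, -0.2]), 'w', 28.4, 'q7', np.float64(0.94))
```

```bash

python3 -m crank '[{"tx":0,"ty":18,"tz":0,"turn":0},{"tx":-1,"ty":18.5,"tz":50,"turn":0},{"tx":-1,"ty":18.5,"tz":100,"turn":0},{"tx":-1,"ty":18.5,"tz":150,"turn":0},{"tx":-1,"ty":18.5,"tz":180,"turn":0}]'
python3 -m crank '[{"tx":0,"ty":0,"tz":5,"turn":0},{"tx":0,"ty":0,"tz":10,"turn":0},{"tx":0,"ty":0,"tz":15,"turn":0},{"tx":0,"ty":0,"tz":17,"turn":0},{"tx":0,"ty":0,"tz":17,"turn":0}]'
python3 - <<'E'
from tg import *
print(dxy(*tr(74,15.5),105.4,.139))
E
python3 -m crank '[{"tx":0,"ty":0,"tz":2,"turn":0},{"tx":14,"ty":0,"tz":4,"turn":0},{"tx":27,"ty":0,"tz":6,"turn":0},{"tx":41,"ty":0,"tz":10,"turn":0},{"tx":54,"ty":0,"tz":15,"turn":0}]' 16 8
python3 -m crank '[{"tx":12,"ty":0,"tz":5,"turn":0},{"tx":31,"ty":0,"tz":17,"turn":0},{"tx":44,"ty":0,"tz":29,"turn":0},{"tx":55,"ty":0,"tz":43,"turn":0},{"tx":62,"ty":0,"tz":54,"turn":0}]'
python3 -m crank '[{"tx":4,"ty":0,"tz":9,"turn":0},{"tx":5,"ty":0,"tz":12,"turn":0},{"tx":5,"ty":0,"tz":12,"turn":0}]'
python3 -m crank '[{"tx":0,"ty":0,"tz":0,"turn":0},{"tx":0,"ty":0,"tz":0,"turn":0},{"tx":0,"ty":0,"tz":0,"turn":0}]' 45
python3 -m crank '[{"tx":0,"ty":0,"tz":-30,"turn":0},{"tx":0,"ty":0,"tz":-80,"turn":0},{"tx":0,"ty":0,"tz":-130,"turn":0},{"tx":0,"ty":0,"tz":-180,"turn":0},{"tx":0,"ty":0,"tz":-220,"turn":0}]'
python3 tray.py; python3 -c "
from tg import *
print(dxy(*cad(-22),8.5,.28))"
```

```text
time: 36.67
position: [0.5639, 0.3694, 0.1526]
tool_rot: [0.42, -3.111, 0.003]
ft_force: [-0.3, -0.3, -0.5]
grip_width: 0.328
grip_force: 25.0
time: 37.3
position: [0.5647, 0.3706, 0.1389]
tool_rot: [-0.421, 3.113, 0.0]
ft_force: [-1.0, -0.1, -1.0]
grip_width: 0.326
grip_force: 25.0
(array([ 0. , -0.6, -0.1]), np.float64(0.0), 'pos', array([0.5647, 0.3706, 0.1389]), 'ty_dir', np.float64(105.4), 'f', array([-1. , -0.1, -1. ]), 'w', 28.4, 'q7', np.float64(0.83))
time: 37.92
position: [0.5124, 0.3565, 0.1246]
tool_rot: [-0.421, 3.111, 0.001]
ft_force: [0.1, -0.1, 4.0]
grip_width: 0.318
grip_force: 8.0
time: 38.55
position: [0.4517, 0.3392, 0.0683]
tool_rot: [0.421, -3.112, 0.001]
ft_force: [-1.5, 0.2, 0.7]
grip_width: 0.321
grip_force: 8.0
time: 38.92
position: [0.4482, 0.3384, 0.0574]
tool_rot: [-0.421, 3.113, 0.0]
ft_force: [-0.1, 0.1, -0.7]
grip_width: 0.323
grip_force: 8.0
time: 39.3
position: [0.4481, 0.3384, 0.0577]
tool_rot: [-0.421, 3.113, 0.0]
ft_force: [-0.3, 0.1, -0.1]
grip_width: 0.502
grip_force: 0.0
time: 39.92
position: [0.448, 0.3386, 0.2797]
tool_rot: [-0.421, 3.112, 0.001]
ft_force: [0.2, 0.4, -0.4]
grip_width: 0.519
grip_force: 0.0
scene tray (array([498.3, 334.7]), 253.3, 140.9, 15.6)
  rule (tray frame) ((7.481666564941406, 33.8494758605957), (62.222015380859375, 173.63540649414062), 89.8459701538086) z [0.012 0.019 0.022]
side tray (array([496.6, 335.6]), 249.5, 143.7, 15.3)
  rule (tray frame) ((5.3465728759765625, 32.421653747558594), (58.344173431396484, 170.8815155029297), 89.99198913574219) z [0.017 0.02  0.023]
(array([-108.8, -388.7,    2. ]), np.float64(-16.62), 'pos', array([0.4491, 0.3404, 0.2821]), 'ty_dir', np.float64(105.4), 'f', array([ 0.4,  0.2, -0.4]), 'w', 45.2, 'q7', np.float64(0.88))
```

Two rules lie flat side by side. Next, the rule at -22.

```bash

python3 -m crank '[{"tx":-12,"ty":-40,"tz":0,"turn":2},{"tx":-28,"ty":-98,"tz":0,"turn":4},{"tx":-44,"ty":-156,"tz":0,"turn":6},{"tx":-60,"ty":-214,"tz":0,"turn":8},{"tx":-76,"ty":-272,"tz":0,"turn":10}]' 50
python3 -m crank '[{"tx":0,"ty":0,"tz":0,"turn":2},{"tx":0,"ty":0,"tz":0,"turn":4},{"tx":0,"ty":0,"tz":0,"turn":6},{"tx":0,"ty":0,"tz":0,"turn":8},{"tx":0,"ty":0,"tz":0,"turn":9.38}]'
python3 -m crank '[{"tx":0,"ty":0,"tz":0,"turn":0},{"tx":0,"ty":0,"tz":0,"turn":0},{"tx":0,"ty":0,"tz":0,"turn":0}]'
python3 - <<'E'
from tg import *
print(dxy(*cad(-22),8.5,.26))
E
```

```text
time: 40.65
position: [0.5939, 0.0942, 0.2768]
tool_rot: [-0.943, -2.997, 0.002]
ft_force: [1.1, 1.1, 1.0]
grip_width: 0.577
grip_force: 0.0
time: 41.28
position: [0.593, 0.0962, 0.2765]
tool_rot: [-2.055, -2.375, 0.002]
ft_force: [-0.9, -0.1, 0.5]
grip_width: 0.576
grip_force: 0.0
time: 41.65
position: [0.5933, 0.0963, 0.2773]
tool_rot: [-2.049, -2.381, 0.0]
ft_force: [0.9, -1.1, 0.3]
grip_width: 0.576
grip_force: 0.0
(array([-110.1,   48. ,   17.3]), np.float64(0.01), 'pos', array([0.5933, 0.0963, 0.2773]), 'ty_dir', np.float64(8.6), 'f', array([ 0.9, -1.1,  0.3]), 'w', 50.1, 'q7', np.float64(-0.23))
```

```bash

python3 -m crank '[{"tx":-40,"ty":18,"tz":0,"turn":0},{"tx":-85,"ty":37,"tz":0,"turn":0},{"tx":-109.5,"ty":48,"tz":10,"turn":0},{"tx":-109.5,"ty":48,"tz":50,"turn":0},{"tx":-109.5,"ty":48,"tz":75,"turn":0}]'
python3 -m crank '[{"tx":0,"ty":0,"tz":15,"turn":0},{"tx":0,"ty":0,"tz":15,"turn":0}]'
python3 - <<'E'
from tg import *
print(dxy(*cad(-22),8.5,.145))
E
python3 -m crank '[{"tx":0,"ty":0,"tz":25,"turn":0},{"tx":0,"ty":0,"tz":42,"turn":0},{"tx":0,"ty":0,"tz":42,"turn":0},{"tx":0,"ty":0,"tz":42,"turn":0}]'
python3 -m crank '[{"tx":0,"ty":0,"tz":0,"turn":0},{"tx":0,"ty":0,"tz":0,"turn":0},{"tx":0,"ty":0,"tz":0,"turn":0},{"tx":0,"ty":0,"tz":0,"turn":0},{"tx":0,"ty":0,"tz":0,"turn":0}]' 16 25
python3 - <<'E'
from tg import *
print(dxy(*cad(-22),8.5,.145))
E
python3 -m crank '[{"tx":0,"ty":0,"tz":-30,"turn":0},{"tx":0,"ty":0,"tz":-80,"turn":0},{"tx":0,"ty":0,"tz":-130,"turn":0},{"tx":0,"ty":0,"tz":-180,"turn":0},{"tx":0,"ty":0,"tz":-190,"turn":0}]'
python3 - <<'E'
from tg import *
print(dxy(*tr(74,-17),105.4,.33))
E
```

```text
time: 42.28
position: [0.656, -0.0045, 0.1997]
tool_rot: [-2.048, -2.378, 0.002]
ft_force: [0.8, 0.2, 0.5]
grip_width: 0.577
grip_force: 0.0
time: 42.52
position: [0.6563, -0.0044, 0.1863]
tool_rot: [-2.048, -2.38, 0.002]
ft_force: [-0.1, -0.1, 0.3]
grip_width: 0.575
grip_force: 0.0
(array([-1.1,  0.8, 41.3]), np.float64(0.01), 'pos', array([ 0.6563, -0.0044,  0.1863]), 'ty_dir', np.float64(8.6), 'f', array([-0.1, -0.1,  0.3]), 'w', 50.0, 'q7', np.float64(-0.12))
time: 43.02
position: [0.6576, -0.0047, 0.1465]
tool_rot: [2.05, 2.379, 0.001]
ft_force: [-0.1, 0.3, -0.2]
grip_width: 0.573
grip_force: 0.0
time: 43.65
position: [0.6573, -0.0049, 0.1458]
tool_rot: [2.05, 2.38, 0.0]
ft_force: [-0.2, -0.6, 1.6]
grip_width: 0.325
grip_force: 24.7
(array([-0.5, -0.1,  0.8]), np.float64(0.0), 'pos', array([ 0.6573, -0.0049,  0.1458]), 'ty_dir', np.float64(8.5), 'f', array([-0.2, -0.6,  1.6]), 'w', 28.2, 'q7', np.float64(-0.14))
time: 44.28
position: [0.6582, -0.0042, 0.3395]
tool_rot: [2.048, 2.377, 0.006]
ft_force: [0.8, 0.7, -0.5]
grip_width: 0.326
grip_force: 24.7
(array([351.6, -33.1,   9. ]), np.float64(16.62), 'pos', array([ 0.6582, -0.0042,  0.3395]), 'ty_dir', np.float64(8.5), 'f', array([ 0.8,  0.7, -0.5]), 'w', 28.4, 'q7', np.float64(-0.08))
```

```bash

python3 -m crank '[{"tx":40,"ty":-4,"tz":0,"turn":-2},{"tx":100,"ty":-9,"tz":0,"turn":-4},{"tx":160,"ty":-15,"tz":0,"turn":-6},{"tx":220,"ty":-21,"tz":0,"turn":-8},{"tx":280,"ty":-26,"tz":0,"turn":-10}]'
python3 -m crank '[{"tx":0,"ty":0,"tz":0,"turn":-2},{"tx":0,"ty":0,"tz":0,"turn":-4},{"tx":0,"ty":0,"tz":0,"turn":-6},{"tx":0,"ty":0,"tz":0,"turn":-8},{"tx":0,"ty":0,"tz":0,"turn":-9.38}]'
python3 -m crank '[{"tx":0,"ty":0,"tz":0,"turn":0},{"tx":0,"ty":0,"tz":0,"turn":0},{"tx":0,"ty":0,"tz":0,"turn":0}]'
python3 tray.py
python3 - <<'E'
from tg import *
print(dxy(*tr(74,-15.5),105.4,.139))
E
```

```text
time: 44.9
position: [0.589, 0.2693, 0.334]
tool_rot: [-0.844, -3.025, 0.003]
ft_force: [0.7, -0.8, -0.9]
grip_width: 0.327
grip_force: 24.7
time: 45.52
position: [0.5896, 0.2678, 0.3338]
tool_rot: [0.428, -3.11, 0.001]
ft_force: [0.6, -0.2, -1.0]
grip_width: 0.325
grip_force: 24.7
time: 45.9
position: [0.5899, 0.2681, 0.3353]
tool_rot: [0.419, -3.113, 0.001]
ft_force: [0.5, 0.3, -0.4]
grip_width: 0.324
grip_force: 24.7
scene tray (array([498.9, 334.6]), 252.1, 141.1, 15.6)
  rule (tray frame) ((6.150390625, 33.650753021240234), (174.86378479003906, 62.45967102050781), 0.13452595472335815) z [0.013 0.019 0.022]
side tray (array([496.6, 335.8]), 250.1, 143.3, 15.5)
  rule (tray frame) ((4.5216064453125, 31.83540153503418), (172.7129669189453, 58.392364501953125), 0.1483699381351471) z [0.017 0.02  0.023]
(array([ -2.8,  73.9, 196.5]), np.float64(-0.01), 'pos', array([0.5899, 0.2682, 0.3355]), 'ty_dir', np.float64(105.4), 'f', array([ 0.1,  0.2, -0.8]), 'w', 28.2, 'q7', np.float64(1.05))
```

```bash

python3 -m crank '[{"tx":0,"ty":40,"tz":0,"turn":0},{"tx":-2.5,"ty":73.5,"tz":40,"turn":0},{"tx":-2.5,"ty":73.5,"tz":90,"turn":0},{"tx":-2.5,"ty":73.5,"tz":140,"turn":0},{"tx":-2.5,"ty":73.5,"tz":175,"turn":0}]'
python3 -m crank '[{"tx":0,"ty":0,"tz":10,"turn":0},{"tx":0,"ty":0,"tz":15,"turn":0},{"tx":0,"ty":0,"tz":20,"turn":0},{"tx":0,"ty":0,"tz":22,"turn":0},{"tx":0,"ty":0,"tz":22,"turn":0}]'
python3 - <<'E'
from tg import *
print(dxy(*tr(74,-15.5),105.4,.139))
E
python3 -m crank '[{"tx":0,"ty":0,"tz":2,"turn":0},{"tx":14,"ty":0,"tz":4,"turn":0},{"tx":27,"ty":0,"tz":6,"turn":0},{"tx":41,"ty":0,"tz":10,"turn":0},{"tx":54,"ty":0,"tz":15,"turn":0}]' 16 8
python3 -m crank '[{"tx":12,"ty":0,"tz":5,"turn":0},{"tx":31,"ty":0,"tz":17,"turn":0},{"tx":44,"ty":0,"tz":29,"turn":0},{"tx":55,"ty":0,"tz":43,"turn":0},{"tx":62,"ty":0,"tz":54,"turn":0}]'
python3 -m crank '[{"tx":4,"ty":0,"tz":9,"turn":0},{"tx":5,"ty":0,"tz":12,"turn":0},{"tx":5,"ty":0,"tz":12,"turn":0}]'
python3 -m crank '[{"tx":0,"ty":0,"tz":0,"turn":0},{"tx":0,"ty":0,"tz":0,"turn":0},{"tx":0,"ty":0,"tz":0,"turn":0}]' 45
python3 -m crank '[{"tx":0,"ty":0,"tz":-30,"turn":0},{"tx":0,"ty":0,"tz":-80,"turn":0},{"tx":0,"ty":0,"tz":-130,"turn":0},{"tx":0,"ty":0,"tz":-180,"turn":0},{"tx":0,"ty":0,"tz":-200,"turn":0}]'
python3 tray.py; python3 - <<'E'
from tg import *
for n in ["scene","side"]:
    P,c=cloud(n);q=P[sel(P,[.35,-.15,.010],[.58,.17,.022])];print("S1",len(q),rect(q))
E
```

```text
time: 46.62
position: [0.5723, 0.339, 0.158]
tool_rot: [0.42, -3.112, 0.002]
ft_force: [1.2, -0.0, -0.7]
grip_width: 0.326
grip_force: 24.7
time: 47.25
position: [0.573, 0.3399, 0.1391]
tool_rot: [-0.421, 3.113, 0.0]
ft_force: [0.5, -0.4, -0.6]
grip_width: 0.32
grip_force: 24.7
(array([-0.1,  0.2,  0.1]), np.float64(0.0), 'pos', array([0.573 , 0.3399, 0.1391]), 'ty_dir', np.float64(105.4), 'f', array([ 0.5, -0.4, -0.6]), 'w', 27.9, 'q7', np.float64(0.86))
time: 47.88
position: [0.5207, 0.3256, 0.1246]
tool_rot: [-0.421, 3.111, 0.0]
ft_force: [-1.0, 0.2, 4.4]
grip_width: 0.319
grip_force: 8.0
time: 48.5
position: [0.46, 0.3084, 0.0683]
tool_rot: [0.421, -3.112, 0.001]
ft_force: [-0.9, 0.0, 0.3]
grip_width: 0.321
grip_force: 8.0
time: 48.88
position: [0.4565, 0.3076, 0.0574]
tool_rot: [0.421, -3.113, -0.0]
ft_force: [0.6, 0.1, -0.6]
grip_width: 0.32
grip_force: 8.0
time: 49.25
position: [0.4564, 0.3077, 0.0577]
tool_rot: [-0.421, 3.113, 0.0]
ft_force: [0.6, -0.2, 0.8]
grip_width: 0.498
grip_force: 0.0
time: 49.88
position: [0.4568, 0.3086, 0.2605]
tool_rot: [-0.421, 3.109, 0.001]
ft_force: [-0.1, -0.1, -0.3]
grip_width: 0.52
grip_force: 0.0
scene tray (array([498.9, 334.8]), 253.2, 141.0, 15.6)
  rule (tray frame) ((6.742774963378906, 18.008453369140625), (94.36084747314453, 174.35121154785156), 89.76567840576172) z [0.011 0.019 0.022]
side tray (array([497. , 335.9]), 249.6, 144.9, 14.8)
  rule (tray frame) ((4.134895324707031, 16.623493194580078), (90.5825424194336, 171.46690368652344), 88.2477798461914) z [0.016 0.02  0.023]
S1 521 (array([466.5,  16.1]), 164.6, 32.2, 86.2)
S1 496 (array([463.9,  18. ]), 168.5, 29.7, 85.7)
```

Third rule is flat too; the three occupy tray y -29..+64. Now S1 at (0.465, 0.017).

```bash
python3 -c "
from tg import *
print(dxy(.465,.017,-4,.15))"

```

```text
(array([  68. , -281.8,  106.6]), np.float64(-14.12), 'pos', array([0.4559, 0.3069, 0.2562]), 'ty_dir', np.float64(105.4), 'f', array([ 0.4, -1.1, -0.7]), 'w', 45.2, 'q7', np.float64(0.93))
```

```bash

python3 -m crank '[{"tx":10,"ty":-40,"tz":0,"turn":2},{"tx":23,"ty":-98,"tz":0,"turn":4},{"tx":37,"ty":-156,"tz":0,"turn":6},{"tx":51,"ty":-214,"tz":0,"turn":8},{"tx":65,"ty":-270,"tz":0,"turn":10}]' 60
python3 -m crank '[{"tx":0,"ty":0,"tz":0,"turn":2},{"tx":0,"ty":0,"tz":0,"turn":4},{"tx":0,"ty":0,"tz":0,"turn":6},{"tx":0,"ty":0,"tz":0,"turn":8},{"tx":0,"ty":0,"tz":0,"turn":10}]'
python3 -m crank '[{"tx":0,"ty":0,"tz":0,"turn":1.88},{"tx":0,"ty":0,"tz":0,"turn":1.88},{"tx":0,"ty":0,"tz":0,"turn":1.88},{"tx":0,"ty":0,"tz":0,"turn":1.88}]'
python3 -c "
from tg import *
print(dxy(.465,.017,-4,.10))
for n in ['scene','side']:
    P,c=cloud(n);q=P[sel(P,[.35,-.15,.010],[.58,.17,.022])];print('S1',len(q),rect(q))"
```

```text
time: 50.7
position: [0.4639, 0.0268, 0.256]
tool_rot: [-0.946, -2.994, 0.003]
ft_force: [1.2, -1.1, -0.7]
grip_width: 0.688
grip_force: 0.0
time: 51.32
position: [0.4639, 0.0295, 0.2557]
tool_rot: [-2.12, -2.314, 0.002]
ft_force: [-1.2, 0.0, 0.4]
grip_width: 0.687
grip_force: 0.0
time: 51.82
position: [0.465, 0.03, 0.2572]
tool_rot: [-2.295, -2.144, 0.0]
ft_force: [0.2, 0.8, -0.0]
grip_width: 0.69
grip_force: 0.0
(array([-13. ,   1. , 157.2]), np.float64(0.02), 'pos', array([0.465 , 0.03  , 0.2572]), 'ty_dir', np.float64(-3.9), 'f', array([ 0.2,  0.8, -0. ]), 'w', 60.1, 'q7', np.float64(0.02))
S1 531 (array([466.5,  16.3]), 164.1, 30.8, 85.7)
S1 512 (array([463.9,  16.7]), 168.1, 29.2, 85.4)
```

```bash

python3 -m crank '[{"tx":-13,"ty":0.5,"tz":30,"turn":0},{"tx":-13,"ty":0.5,"tz":80,"turn":0},{"tx":-13,"ty":0.5,"tz":130,"turn":0},{"tx":-13,"ty":0.5,"tz":170,"turn":0},{"tx":-13,"ty":0.5,"tz":190,"turn":0}]'
python3 -m crank '[{"tx":0,"ty":0,"tz":15,"turn":0},{"tx":0,"ty":0,"tz":30,"turn":0},{"tx":0,"ty":0,"tz":38,"turn":0},{"tx":0,"ty":0,"tz":40,"turn":0},{"tx":0,"ty":0,"tz":40,"turn":0}]'
python3 -c "
from tg import *
print(dxy(.465,.017,-4,.025))"
python3 -m crank '[{"tx":0,"ty":0,"tz":0,"turn":0},{"tx":0,"ty":0,"tz":0,"turn":0},{"tx":0,"ty":0,"tz":0,"turn":0},{"tx":0,"ty":0,"tz":0,"turn":0},{"tx":0,"ty":0,"tz":0,"turn":0}]' 16 25
python3 -c "
from tg import *
print(dxy(.465,.017,-4,.025))"
```

```text
time: 52.55
position: [0.4632, 0.0175, 0.0648]
tool_rot: [-2.293, -2.141, 0.002]
ft_force: [0.7, 0.5, 1.1]
grip_width: 0.689
grip_force: 0.0
time: 53.18
position: [0.4652, 0.0169, 0.0279]
tool_rot: [2.297, 2.142, 0.0]
ft_force: [-0.8, 0.3, 1.2]
grip_width: 0.69
grip_force: 0.0
(array([ 0.1, -0.2,  2.9]), np.float64(0.0), 'pos', array([0.4652, 0.0169, 0.0279]), 'ty_dir', np.float64(-4.0), 'f', array([-0.8,  0.3,  1.2]), 'w', 60.0, 'q7', np.float64(-0.52))
time: 53.8
position: [0.4648, 0.0169, 0.0276]
tool_rot: [2.298, 2.143, -0.0]
ft_force: [-0.1, 0.2, 1.6]
grip_width: 0.319
grip_force: 25.0
(array([0.1, 0.2, 2.6]), np.float64(0.0), 'pos', array([0.4648, 0.0169, 0.0276]), 'ty_dir', np.float64(-4.0), 'f', array([-0.1,  0.2,  1.6]), 'w', 27.8, 'q7', np.float64(-0.52))
```

```bash

python3 -m crank '[{"tx":0,"ty":0,"tz":-30,"turn":0},{"tx":0,"ty":0,"tz":-80,"turn":0},{"tx":0,"ty":0,"tz":-130,"turn":0},{"tx":0,"ty":0,"tz":-150,"turn":0},{"tx":0,"ty":0,"tz":-150,"turn":0}]'
python3 -c "
from tg import *
print(dxy(*tr(5,-48),-74.6,.15))"
```

```text
time: 54.42
position: [0.4658, 0.0165, 0.1786]
tool_rot: [2.295, 2.138, -0.0]
ft_force: [-0.7, -0.7, -1.6]
grip_width: 0.321
grip_force: 25.0
(array([276.9,  29.8,  27.7]), np.float64(14.11), 'pos', array([0.4658, 0.0165, 0.1786]), 'ty_dir', np.float64(-4.1), 'f', array([-0.7, -0.7, -1.6]), 'w', 27.9, 'q7', np.float64(-0.17))
```

```bash

python3 -m crank '[{"tx":40,"ty":4,"tz":0,"turn":-2},{"tx":95,"ty":10,"tz":0,"turn":-4},{"tx":150,"ty":16,"tz":0,"turn":-6},{"tx":205,"ty":22,"tz":0,"turn":-8},{"tx":260,"ty":28,"tz":0,"turn":-10}]'
python3 -m crank '[{"tx":0,"ty":0,"tz":0,"turn":-2},{"tx":0,"ty":0,"tz":0,"turn":-4},{"tx":0,"ty":0,"tz":0,"turn":-6},{"tx":0,"ty":0,"tz":0,"turn":-8},{"tx":0,"ty":0,"tz":0,"turn":-10}]'
python3 -m crank '[{"tx":0,"ty":0,"tz":0,"turn":-1.88},{"tx":0,"ty":0,"tz":0,"turn":-1.88},{"tx":0,"ty":0,"tz":0,"turn":-1.88},{"tx":0,"ty":0,"tz":0,"turn":-1.88}]'
python3 tray.py;python3 -c "
from tg import *
print(dxy(*tr(5,-48),105.4,.044))"
```

```text
time: 55.05
position: [0.5104, 0.2759, 0.1745]
tool_rot: [-1.167, -2.914, 0.004]
ft_force: [0.7, -0.7, -0.1]
grip_width: 0.317
grip_force: 25.0
time: 55.68
position: [0.5099, 0.2744, 0.1749]
tool_rot: [0.175, -3.133, 0.001]
ft_force: [-0.4, -1.3, 0.4]
grip_width: 0.317
grip_force: 25.0
time: 56.18
position: [0.5107, 0.2744, 0.177]
tool_rot: [0.419, -3.113, 0.0]
ft_force: [-0.0, -0.5, -0.7]
grip_width: 0.318
grip_force: 25.0
scene tray (array([499.7, 334.9]), 251.8, 141.0, 15.4)
  rule (tray frame) ((5.761474609375, 18.231164932250977), (94.40682220458984, 175.24630737304688), 89.58808135986328) z [0.01  0.019 0.022]
side tray (array([496.7, 336. ]), 249.9, 144.0, 15.3)
  rule (tray frame) ((4.672943115234375, 15.882022857666016), (173.0942840576172, 89.33058166503906), 0.16845041513442993) z [0.016 0.02  0.023]
(array([ -8.5,  14.3, 133.4]), np.float64(-0.01), 'pos', array([0.5108, 0.2744, 0.1774]), 'ty_dir', np.float64(105.4), 'f', array([-0.3, -0.1, -1. ]), 'w', 27.8, 'q7', np.float64(0.87))
```

```bash

python3 -m crank '[{"tx":-8.5,"ty":14.5,"tz":0,"turn":0},{"tx":-8.5,"ty":14.5,"tz":40,"turn":0},{"tx":-8.5,"ty":14.5,"tz":80,"turn":0},{"tx":-8.5,"ty":14.5,"tz":105,"turn":0},{"tx":-8.5,"ty":14.5,"tz":110,"turn":0}]'
python3 -m crank '[{"tx":0,"ty":0,"tz":5,"turn":0},{"tx":0,"ty":0,"tz":10,"turn":0},{"tx":0,"ty":0,"tz":12,"turn":0},{"tx":0,"ty":0,"tz":12,"turn":0},{"tx":0,"ty":0,"tz":12,"turn":0}]'
python3 -c "
from tg import *
print(dxy(*tr(5,-47.5),105.4,.054))"

```

```text
time: 56.9
position: [0.5146, 0.2901, 0.0662]
tool_rot: [0.421, -3.111, 0.001]
ft_force: [-0.1, -0.5, 0.0]
grip_width: 0.316
grip_force: 25.0
time: 57.52
position: [0.5153, 0.2907, 0.0558]
tool_rot: [-0.421, 3.113, 0.0]
ft_force: [-0.2, -0.4, -1.0]
grip_width: 0.318
grip_force: 25.0
(array([0.2, 0.3, 1.8]), np.float64(0.0), 'pos', array([0.5153, 0.2907, 0.0558]), 'ty_dir', np.float64(105.4), 'f', array([-0.2, -0.4, -1. ]), 'w', 27.7, 'q7', np.float64(0.77))
```

```bash

python3 -m crank '[{"tx":0,"ty":0,"tz":0,"turn":0},{"tx":0,"ty":0,"tz":0,"turn":0},{"tx":0,"ty":0,"tz":0,"turn":0}]' 50
python3 -m crank '[{"tx":0,"ty":0,"tz":-30,"turn":0},{"tx":0,"ty":0,"tz":-80,"turn":0},{"tx":0,"ty":0,"tz":-130,"turn":0},{"tx":0,"ty":0,"tz":-180,"turn":0},{"tx":0,"ty":0,"tz":-220,"turn":0}]'
python3 -m crank '[{"tx":40,"ty":-40,"tz":0,"turn":0},{"tx":60,"ty":-90,"tz":0,"turn":0},{"tx":60,"ty":-150,"tz":0,"turn":0},{"tx":60,"ty":-200,"tz":0,"turn":0},{"tx":60,"ty":-200,"tz":0,"turn":0}]'
python3 tray.py; python3 - <<'E'
from h import *
p,d=ctrl.get_image("scene");cv2.imwrite("pics/f1.png",cv2.resize(p[90:320,120:440,::-1],(800,575)))
p,d=ctrl.get_image("side");cv2.imwrite("pics/f2.png",cv2.resize(p[80:350,150:350,::-1],(444,600)))
E
```

```text
time: 57.9
position: [0.5153, 0.2907, 0.0556]
tool_rot: [-0.421, 3.113, -0.0]
ft_force: [0.6, 0.4, -0.4]
grip_width: 0.537
grip_force: 0.0
time: 58.52
position: [0.5152, 0.2911, 0.2778]
tool_rot: [-0.421, 3.112, 0.001]
ft_force: [-0.2, 0.4, 0.4]
grip_width: 0.578
grip_force: 0.0
time: 59.15
position: [0.5116, 0.0763, 0.2752]
tool_rot: [0.407, -3.115, 0.003]
ft_force: [-0.2, 0.5, -0.5]
grip_width: 0.573
grip_force: 0.0
scene tray (array([498.2, 334.7]), 252.4, 141.1, 15.4)
  rule (tray frame) ((6.9189300537109375, 1.5483131408691406), (174.07337951660156, 127.28572845458984), 0.0728873610496521) z [0.009 0.019 0.022]
side tray (array([496.5, 336.6]), 249.9, 144.1, 15.4)
  rule (tray frame) ((4.481880187988281, -3.2220687866210938), (172.2587432861328, 126.5461654663086), 0.23833204805850983) z [0.016 0.02  0.023]
```

View pics/f1.png

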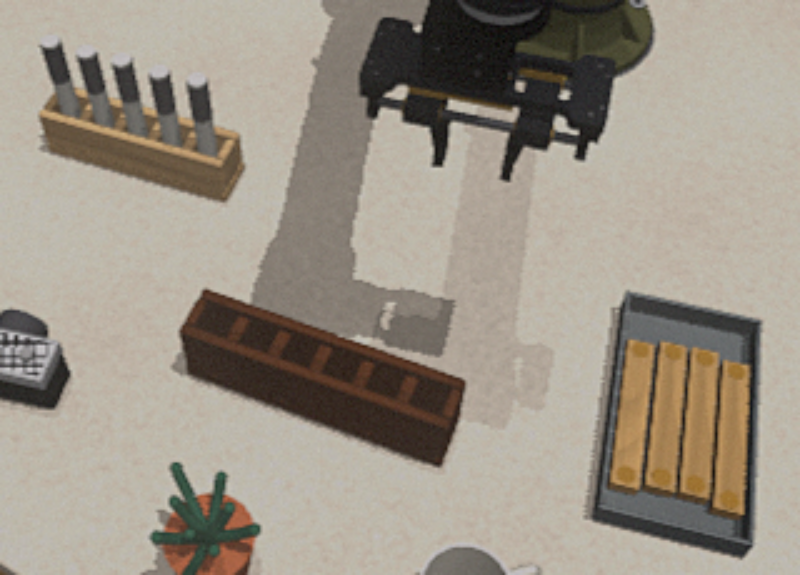

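View pics/f2.png

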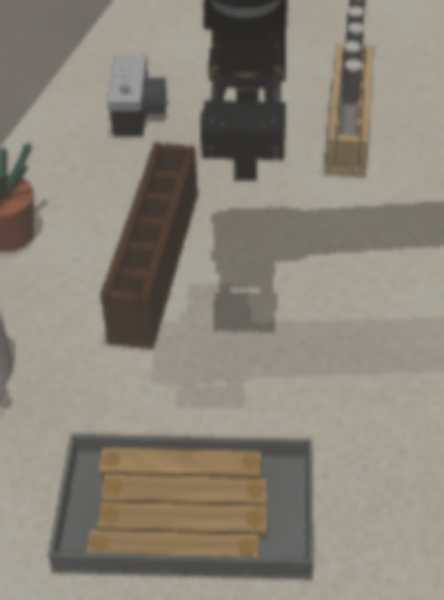

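The caddy is empty. Five markers stand upright, one to a pocket (50..200, 80), and four rules lie flat side by side in the tray (630..735, 430). The gripper is clear, so I'll hand in.

```bash
python3 -m crank '[{"tx":0,"ty":0,"tz":0,"turn":0},{"tx":0,"ty":0,"tz":0,"turn":0}]'; python3 -c "
from bench import ctrl
print(ctrl.close_job())"
```

```text
time: 59.6
position: [0.5103, 0.083, 0.2755]
tool_rot: [-0.424, 3.113, -0.0]
ft_force: [-0.3, 0.4, 0.1]
grip_width: 0.577
grip_force: 0.0
the job is handed in; nothing more can be done
None
```

The job is handed in after about 60 s: the caddy is empty, its three markers stand in the stand's empty pockets beside the two that were already there, and all four rules, including the one from the desk, lie flat side by side in the tray.

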